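# Draw a stuck aperture mask out of a projector gate with a hooked pick

## Task

Take the red-handled hooked pick out of the brass socket, reach its hook down through the slit into the window of the brass aperture mask, and press the sprung bed down gently to free the mask: by about 2 mm, no deeper than 3. Keeping the bed pressed, drag the mask out with the hook (never with the fingers) until it lies wholly clear of the roof, flat on the open landing, without forcing it while it is clamped. Then put the pick back upright in the brass socket, fully seated, and leave the bulb, film can, wrench and knob alone.

Things in the scene. Friction and masses are not known exactly. Their poses are not given: they have to be found in the camera images.
- gate: Grey film gate block, fixed. Origin on the bench under the slot's mouth; slot along x, channel 36 mm wide. x = 0 to +100 mm: roofed by two aluminium strips (underside 28, top 36 mm above the bench) that leave a slit 13 mm wide along y = 0, open at the mouth; closed rear wall at x = +100. It takes no more than 20 N from the pick.
- landing (a point): Middle of the open landing, 45 mm outside the mouth (gate x = -45 mm), 22 mm above the bench, axes as the gate's. The landing runs from gate x = 0 to -90 mm with the same bed as floor, no roof, side walls 28 mm high; a lip 30 mm high closes it at x = -90 mm.
- bed: Dark polished slippery sprung floor of slot and landing, 34.5 mm wide. Origin on its top face at the mouth, 22 mm above the bench with the mask clamped. Clamps the mask up against the roof with 8 N; sinks level at 3 N per mm wherever pressed (11 N: 1 mm, 14 N: 2 mm), travel 9 mm; if nothing clamps it, it rises 1 mm. More than 20 N marks it.
- mask: Brass plate 56 (x) x 32 (y) x 6 mm, about 60 g, with a window 24 (x) x 16 (y) mm through its middle. Origin: centre of its underside; x axis along the gate's x. Starts under the roof, window seen through the slit. While clamped it takes 8 N or more to drag; more than 6 N on it scratches it. With the bed pressed it slides freely (under 2 N).
- pick: Hooked pick, 140 g, upright in the stand. Origin on its axis at the underside of its steel collar (42 mm dia, 6 thick), z up. Below: tapered ferrule 14 mm long (28 to 18 mm dia), then a 5 mm rod whose foot bends to +x: toe 5 mm thick, from 2.5 mm behind the axis to 12.5 ahead. Rod locked at an unknown extension: toe underside 40 to 66 mm below the origin, to be felt.
- pick_grip (a point): Grip point of the pick, on its axis 30 mm above the pick's origin, axes as the pick's. The red handle is square, 22 x 22 mm, sides along the pick's x and y, from 6 to 64 mm above the pick's origin.
- stand: Brass lamp socket used as the pick's stand, a fixed upright tube 75 mm high, outside 54 mm, bore 34 mm dia. Origin: on the bench on its axis. The seated pick's collar rests on the rim, its origin 75 mm above the bench.
- bulb: Milk-glass bulb standing on its brass cap, 62 mm dia, 94 mm tall, origin at its foot. Leave alone.
- film_can: Olive film can lying flat, 154 mm dia, 22 mm high, origin at centre of its underside. Leave alone.
- wrench: Steel lens wrench lying flat along its x axis, 160 mm long. Leave alone.
- knob: Walnut crank knob, 40 mm dia, 35 mm high, origin at its foot. Leave alone.

How it is judged:
By the outcome, as a careful person would: the job done as asked, in the order asked, and still so for the second after the job is handed in, with the robot touching nothing.
It also fails if it takes over 67 s, if anything falls off the work surface, if the arm or the gripper's body presses on something with over 40 N, if the wrist force passes 120 N, or if a joint passes its speed limit or range.

## Robot

A 6-joint arm with a two-finger parallel gripper is mounted at the origin on the work surface. World frame = base frame: x ahead of the robot, y to its left, z up, the work surface at z = 0. Lengths are in m, angles in rad, forces in N, time in s.
With the tool pointing down it reaches from about 0.375 to 0.975 m from the base axis. Payload 3.8 kg.
Tool frame: the origin (TCP) lies midway between the tips of the shut fingers; the grasp point (between the pads) lies 19 mm behind it; z points along the fingers, y is the line along which they close (so a half turn about z gives the same grasp; the last joint's range is limited). The gripper opens to 85 mm and grips with 20 to 120 N. Pads are 22 mm wide; open, the fingers measure 114 mm over their backs; the gripper's body (76 mm by 85 mm) begins 54 mm behind the grasp point. The pads swing forward as they close: fully open they stand 13 mm farther back than shut.
Start: joints at [1.231, 0.264, 1.604, -0, 1.274, -0.037], TCP at [0.201, 0.644, 0.191] pointing down, gripper open.
Joint ranges: [-2.63, 2.63], [-0.94, 2.18], [0.31, 2.57], [-1.31, 4.45], [0, 2.66], [-2.55, 2.55]. Speed limits (rad/s): [2.57, 2.57, 3.14, 3.14, 3.14, 3.14].

## Interface

Orientations are given as a rotation vector (axis times angle).
In Python, from workcell import status, read_camera, workorder, masks_of gives the robot as it stands.
- The arm moves only by the tool drive_tool, never from a script. Its argument "rows" is a list of rows, each a list of 7 numbers: the turn, a rotation vector about the tool's x, y, z in degrees, then the shift along the tool's x, y, z in m, then the opening, from 0 (shut) to 1 (fully open). In form: [[ax, ay, az, tx, ty, tz, claw], ...]. A call has 1 to 8 rows; each row shifts and turns the commanded pose from where the row before left it, along the tool's axes as they then stand; what a row does not reach is not made up. A row lasts 1/12 s, in which the tool goes at most 41.7 mm and 7.16 degrees, less where a joint would pass 70% of its speed; a pose out of reach is approached as far as the arm can. A call is refused whole if a number of a shift passes 0.0417 or a number of a turn 7.16, either way. A call with a gripper value outside its range is refused whole. The fingers move at their own pace and stop on an object; "force" is the grip in N (left out, the last holds). Time passes only in rows, so rows that do not move let the fingers close. It gives the time, the measured TCP pose, the force, the opening and the grip force at its end, in the units of the state.
- status.read_state(): the state, without advancing time (a new reading comes with each control period).
- read_camera(name): name is "side" or "top"; returns a dict with "color" (400x640x3 uint8, red, green, blue), "intrinsics" (3x3 intrinsics, pixels), "world_from_camera" (4x4, takes a point from camera to world coordinates). Camera axes: x right, y up, looking along -z (the intrinsics and any distortion apply to the point x, -y, -z); pixel columns grow to the right and rows downward; lengths in m; the calibration is good to about 2 mm. A picture is of the moment at which its call begins. There is no depth.
- workorder.finish_job(): hands the job in; it is judged then, once.
Trained networks look in a picture, given as the dict that the camera call returned (one of the last four; its "shot" number tells which), for a name from the list of things; names that differ only in an ending like _2 or _b are one class to them, and where a whole thing is asked for, a point or a joint stands for the part that bears it (a point fixed in the world has none). Each returns a list of dicts, best first, with "score" (0 to 1); they miss things now and then, are a little off and sometimes report something else, mostly with a low value. They report only what shows in the picture. A call takes as long as a camera call.
- masks_of(picture, name): "mask" (400x640 bool, what is visible of it) and "bbox" ([left, top, right, bottom] in pixels, round what is visible of it).
The state is a dict: "time": time; "q": joint angles; "joint_vel": joint speeds; "joint_torque": joint torques, N m; "tool_pos": TCP position; "tcp_rot": TCP orientation; "wrist_force": force on the tool from outside, world axes, zero at the start; "torque": the same for the moment, N m; "width": opening from 0.0 (shut) to 1.0 (fully open); "grip_force": force on a finger pad.
Only numpy, scipy, OpenCV 4.12 (cv2) and the standard library are available. Lean on these libraries where they do the work, as an engineer would, in place of code of your own. Each camera call takes 0.05 s, during which the arm holds its last target. There are 200 camera calls.

## Working session

There is one attempt and no reset: what is moved stays moved. The work goes in short steps, Python scripts to look and compute and a tool call to move; the robot and the scene stay as the last step left them, time stands still between calls to the robot, and variables do not carry over. Pictures are saved under pics/ and viewed, at most 10 in all, crops included, and the job is handed in when it is done.

Besides the shell and the picture viewer there is one more tool, called after "Call:" as name([rows], argument=value, ...), one row to a line, values as JSON. drive_tool: Moves the arm, as the interface text tells. Its arguments: {"type":"object","properties":{"rows":{"type":"array"},"force":{"type":"number"}},"required":["rows"]}

```bash
ls; mkdir -p pics
python3 - <<'E'
from workcell import status, read_camera, masks_of
import cv2, numpy as np
print(status.read_state())
for n in ["side","top"]:
    p=read_camera(n); cv2.imwrite(f"pics/{n}0.png",p["color"][:,:,::-1])
    print(n,p["intrinsics"].tolist(),np.round(p["world_from_camera"],4).tolist(),p.keys())
    for o in ["gate","mask","pick","stand","bed","bulb","film_can","wrench","knob"]:
        for m in masks_of(p,o)[:2]: 
            ys,xs=np.nonzero(m["mask"]); print(o,round(m["score"],2),m["bbox"],round(xs.mean(),1),round(ys.mean(),1),len(xs))
E
```

```text
pics
{'time': 0.0, 'q': array([ 1.23110995e+00,  2.64775570e-01,  1.60534435e+00,  3.19121144e-05,
        1.27369813e+00, -3.68873008e-02]), 'joint_vel': array([ 0.00079887, -0.001161  , -0.00138969,  0.00099247,  0.0024078 ,
       -0.00105286]), 'joint_torque': array([ 4.24822683e-04, -5.15076900e+01, -3.67330992e+01, -2.01065486e-04,
        1.26384161e-02,  3.32218451e-05]), 'tool_pos': array([0.20099457, 0.64353823, 0.18996303]), 'tcp_rot': array([-0.47376762, -3.1052104 ,  0.0034244 ]), 'wrist_force': array([-0.56205818,  0.26064775,  0.29094203]), 'torque': array([ 0.00931052,  0.0191477 , -0.0133149 ]), 'grip_force': 0.0, 'width': 1.0009335224123581}
side [[386.86050541364415, 0.0, 321.02965736419566], [0.0, 386.86050541364415, 198.10415538427085], [0.0, 0.0, 1.0]] [[-0.8002, 0.2735, -0.5337, 0.1832], [-0.5994, -0.3944, 0.6965, 0.584], [-0.02, 0.8773, 0.4796, 0.4737], [0.0, 0.0, 0.0, 1.0]] dict_keys(['color', 'intrinsics', 'world_from_camera', 'shot'])
gate 0.76 [309.3, 214.2, 380.9, 290.4] 345.8 252.8 2959
mask 0.58 [329.9, 245.8, 343.8, 265.6] 337.3 256.9 58
mask 0.31 [429
[... 867 characters left out ...]
0, 348.0, 252.1] 296.7 230.0 2887
gate 0.36 [254.8, 216.3, 345.3, 238.9] 312.8 228.1 861
mask 0.55 [263.9, 228.4, 289.0, 235.5] 275.4 232.0 81
pick 0.93 [422.4, 254.5, 448.1, 277.2] 432.7 263.2 415
pick 0.34 [350.8, 138.5, 380.2, 169.1] 363.4 153.6 683
stand 0.71 [403.5, 247.6, 440.6, 278.5] 418.0 262.2 610
bed 0.74 [255.7, 215.2, 341.4, 237.4] 314.1 227.9 761
bed 0.58 [246.6, 211.7, 348.2, 249.9] 296.7 229.7 2939
bulb 0.72 [351.1, 137.9, 377.0, 169.6] 363.1 153.7 656
film_can 0.76 [401.7, 109.6, 472.2, 177.0] 435.7 141.5 3599
wrench 0.66 [149.0, 248.3, 219.7, 287.4] 182.4 270.0 805
knob 0.72 [200.7, 135.3, 223.3, 153.0] 210.1 141.6 276
knob 0.51 [249.2, 212.5, 346.9, 250.4] 296.4 230.1 2944
```

Run:
```python
import cv2
a=cv2.imread("pics/top0.png"); b=cv2.imread("pics/side0.png")
cv2.imwrite("pics/top_full.png",a)
c=cv2.resize(a[200:290,235:355],(800,600),interpolation=cv2.INTER_CUBIC)
cv2.imwrite("pics/top_gate.png",c)
d=cv2.resize(b[140:300,295:462],(600,575),interpolation=cv2.INTER_CUBIC)
cv2.imwrite("pics/side_c.png",d)
```

```text
(no output)
```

View pics/top_full.png

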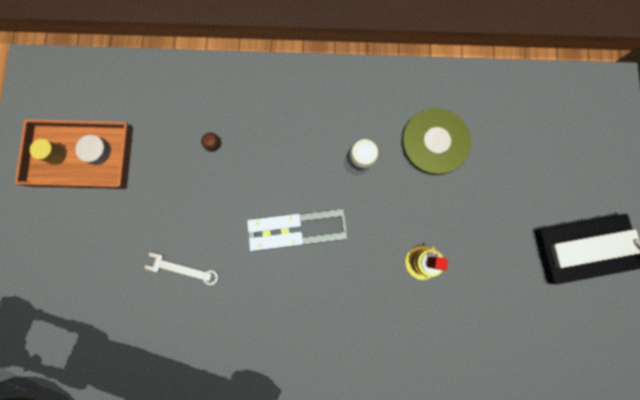

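View pics/top_gate.png

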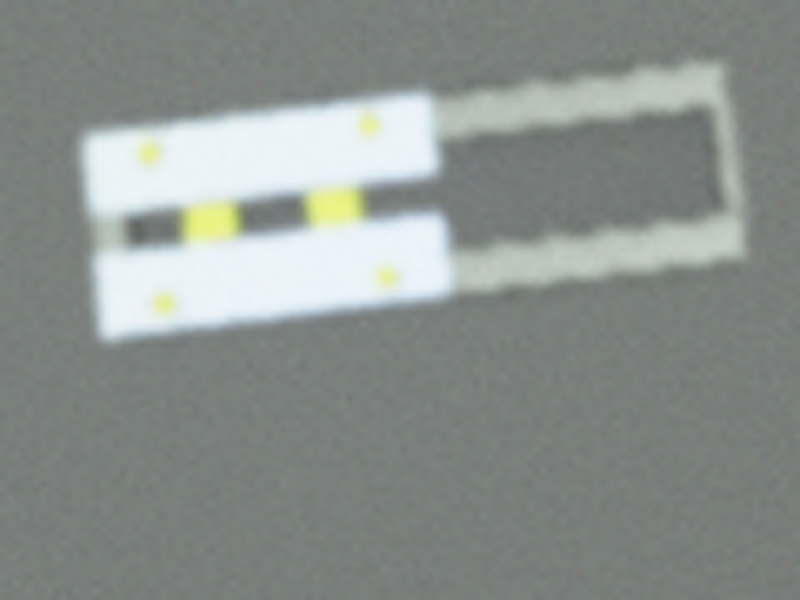

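View pics/side_c.png

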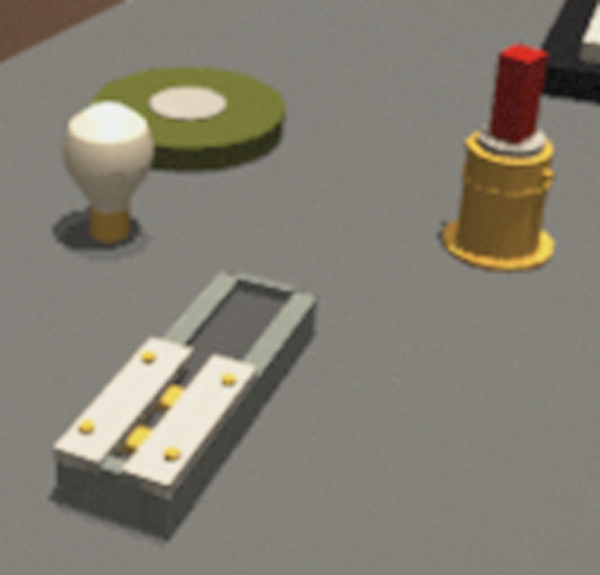

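The top view shows the gate at about (247–347, 213–250) px, with its mouth near column 301 facing right. Two brass bars of the mask show in the slit. The pick's red handle is near (438, 264), standing in the socket. The side view agrees. Next I'll fit the poses.

```bash
cat > h.py <<'E'
import numpy as np, cv2
from workcell import status, read_camera, masks_of
from scipy.optimize import minimize
def proj(p,X):
    M=np.linalg.inv(p["world_from_camera"]); c=np.atleast_2d(X)@M[:3,:3].T+M[:3,3]
    K=p["intrinsics"]; return np.c_[K[0,0]*c[:,0]/-c[:,2]+K[0,2],K[1,1]*-c[:,1]/-c[:,2]+K[1,2]]
def unproj(p,uv,z):
    uv=np.atleast_2d(uv).astype(float);K=p["intrinsics"];M=p["world_from_camera"]
    d=np.c_[(uv[:,0]-K[0,2])/K[0,0],-(uv[:,1]-K[1,2])/K[1,1],-np.ones(len(uv))]@M[:3,:3].T
    return M[:3,3]+d*((z-M[2,3])/d[:,2])[:,None]
def red(p):
    c=p["color"].astype(int); return ((c[:,:,0]>90)&(c[:,:,1]<0.35*c[:,:,0])&(c[:,:,2]<0.35*c[:,:,0])).astype(np.uint8)
def soft(p,X,box,s=8):
    u0,v0,u1,v1=box; q=(proj(p,X)+0.5-[u0,v0])*s
    im=np.zeros(((v1-v0)*s,(u1-u0)*s),np.uint8)
    cv2.fillConvexPoly(im,cv2.convexHull(q.astype(np.float32)).astype(np.int32),255)
    return cv2.resize(im,(u1-u0,v1-v0),interpolation=cv2.INTER_AREA)/255.
E
python3 - <<'E'
from h import *
S=read_camera("side");T=read_camera("top")
boxes=[(415,140,465,195),(405,240,465,295)]
def redness(p,b):
    c=p["color"][b[1]:b[3],b[0]:b[2]].astype(float); r=(c[:,:,0]-np.maximum(c[:,:,1],c[:,:,2])-c[:,:,1]*0.6)
    return np.clip(r/ (0.6*np.percentile(r,99)),0,1)
R=[redness(S,boxes[0]),redness(T,boxes[1])]
print([r.sum() for r in R])
def hand(v,which=(0,1)):
    x,y,a=v; P=np.array([[i,j] for i in(-11,11) for j in(-11,11)])/1000@np.array([[np.cos(a),np.sin(a)],[-np.sin(a),np.cos(a)]])+[x,y]
    X=np.vstack([np.c_[P,np.full(4,z)] for z in(.081,.139)])
    return sum(((soft(p,X,b)-r)**2).sum() for k,(p,b,r) in enumerate(zip((S,T),boxes,R)) if k in which)
x0=unproj(T,[440,264],.139)[0,:2]
for w in [(0,),(1,),(0,1)]:
    best=min((minimize(hand,[*x0,a],args=(w,),method="Nelder-Mead",options=dict(initial_simplex=[[*x0,a],[x0[0]+.008,x0[1],a],[x0[0],x0[1]+.008,a],[*x0,a+.3]],xatol=1e-4)) for a in np.radians([-40,-20,0,20,40])),key=lambda r:r.fun)
    print("handle",w,best.x[:2].round(4),np.degrees(best.x[2]).round(1),best.fun)
    for a in range(-45,45,10): 
        if len(w)==2: print(a,hand([*best.x[:2],np.radians(a)]).round(1),end=" ")
# gate
tc=lambda u,v:[235+u/6.667-.5+.07,200+v/6.667-.5+.07]
sc=lambda u,v:[295+u/3.593-.5+.14,140+v/3.593-.5+.14]
tq=[tc(*c) for c in[(82,132),(430,93),(452,297),(101,341)]]
sq=[sc(*c) for c in[(165,490),(254,365),(150,338),(56,450)]]
for p,q in((T,tq),(S,sq)):
    W=unproj(p,q,.036)[:,:2]; print(W.round(4).tolist()); print([np.linalg.norm(W[i]-W[(i+1)%4]).round(4) for i in range(4)])
W=unproj(T,[tc(185,222),tc(238,221),tc(305,206),tc(362,204)],.028)[:,:2];print("mask bars",W.round(4).tolist())
W=unproj(T,[tc(722,62),tc(745,257)],.030)[:,:2];print("lip end",W.round(4).tolist(),W.mean(0))
W=unproj(T,[tc(440,182),tc(443,213)],.036)[:,:2];print("slit mouth",W.round(4).tolist(),W.mean(0))
E
```

```text
[np.float64(227.09121235405536), np.float64(152.33817062445033)]
handle (0,) [ 0.4603 -0.2231] 9.4 38.79572876884877
handle (1,) [ 0.4618 -0.2213] -3.7 74.6774516297855
handle (0, 1) [ 0.4611 -0.224 ] 4.8 129.3747921310698
-45 183.0 -35 193.0 -25 189.1 -15 170.3 -5 140.5 5 130.3 15 147.9 25 157.6 35 168.3 [[0.5429, 0.1585], [0.5582, 0.0484], [0.4937, 0.0392], [0.4772, 0.1489]]
[np.float64(0.1112), np.float64(0.0652), np.float64(0.1109), np.float64(0.0664)]
[[0.475, 0.1529], [0.494, 0.0394], [0.5551, 0.0505], [0.5365, 0.1593]]
[np.float64(0.1151), np.float64(0.0621), np.float64(0.1105), np.float64(0.0618)]
mask bars [[0.5157, 0.1256], [0.5164, 0.1088], [0.5217, 0.0876], [0.5228, 0.0694]]
lip end [[0.5714, -0.0451], [0.5089, -0.0535]] [ 0.54017379 -0.04932228]
slit mouth [[0.5299, 0.0442], [0.5201, 0.043]] [0.52499918 0.04359361]
```

Run:
```python
import cv2,numpy as np
a=cv2.imread("pics/top0.png"); b=cv2.imread("pics/side0.png")
c=cv2.resize(a[240:290,400:455],(440,400),interpolation=cv2.INTER_NEAREST)
d=cv2.resize(b[147:192,420:460],(356,400),interpolation=cv2.INTER_NEAREST)
cv2.imwrite("pics/pick_c.png",np.hstack([c,d]))
```

```text
(no output)
```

View pics/pick_c.png

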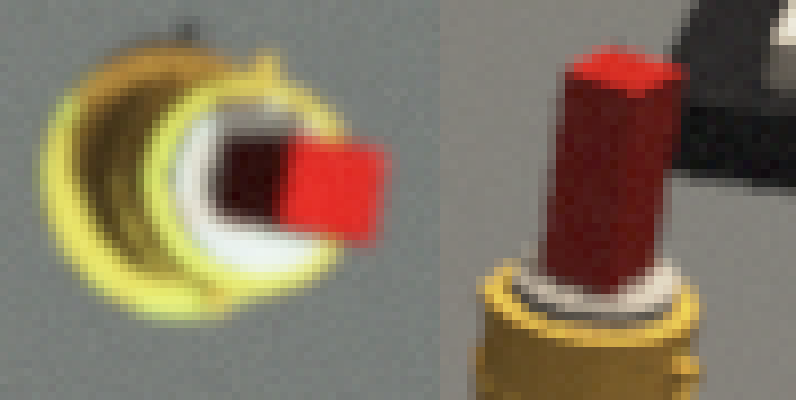

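The crops show the bright top face and two dark red sides. The handle is slightly rotated, and no mark shows which way the toe points. I'll refit using redness ratio so the dark sides count.

Run:
```python
from h import *
S=read_camera("side");T=read_camera("top")
boxes=[(420,145,460,190),(415,245,460,290)]
def rr(p,b):
    c=p["color"][b[1]:b[3],b[0]:b[2]].astype(float)
    f=(c[:,:,0]-1.0*c[:,:,1:].max(2))/(c.sum(2)+1); bl=(c[:,:,2]/(c[:,:,0]+1)); 
    full=((c[:,:,0]>1.9*c[:,:,1])&(c[:,:,0]>1.9*c[:,:,2])).astype(float)
    top=np.clip((c[:,:,0]-c[:,:,1]-70)/110,0,1)*full
    return full,top
D=[rr(S,boxes[0]),rr(T,boxes[1])]
print([(a.sum(),b.sum()) for a,b in D])
def hand(v,w=(0,1)):
    x,y,a=v; P=np.array([[i,j] for i in(-11,11) for j in(-11,11)])/1000@np.array([[np.cos(a),np.sin(a)],[-np.sin(a),np.cos(a)]])+[x,y]
    F=np.vstack([np.c_[P,np.full(4,z)] for z in(.081,.139)]); e=0
    for k in w:
        p=(S,T)[k]; e+=((soft(p,F,boxes[k])-D[k][0])**2).sum()+((soft(p,F[4:],boxes[k])-D[k][1])**2).sum()
    return e
x0=[.4611,-.2235]
for w in [(0,),(1,),(0,1)]:
    b=min((minimize(hand,[*x0,a],args=(w,),method="Nelder-Mead",options=dict(initial_simplex=[[*x0,a],[x0[0]+.005,x0[1],a],[x0[0],x0[1]+.005,a],[*x0,a+.2]],xatol=1e-4)) for a in np.radians([-35,-20,-8,2,12,30])),key=lambda r:r.fun)
    print(w,b.x[:2].round(4),np.degrees(b.x[2]).round(1),b.fun.round(1))
    print([(a,min(hand([b.x[0]+i,b.x[1]+j,np.radians(a)],w) for i in(-.0015,0,.0015) for j in(-.0015,0,.0015)).round(0)) for a in range(-16,20,4)])
```

```text
[(np.float64(316.0), np.float64(29.15454545454546)), (np.float64(199.0), np.float64(112.90909090909092))]
(0,) [ 0.4587 -0.2189] 2.3 30.0
[(-16, np.float64(53.0)), (-12, np.float64(49.0)), (-8, np.float64(43.0)), (-4, np.float64(37.0)), (0, np.float64(32.0)), (4, np.float64(32.0)), (8, np.float64(35.0)), (12, np.float64(43.0)), (16, np.float64(60.0))]
(1,) [ 0.4624 -0.2199] -4.0 66.2
[(-16, np.float64(88.0)), (-12, np.float64(81.0)), (-8, np.float64(72.0)), (-4, np.float64(66.0)), (0, np.float64(71.0)), (4, np.float64(83.0)), (8, np.float64(92.0)), (12, np.float64(101.0)), (16, np.float64(109.0))]
(0, 1) [ 0.4611 -0.2215] -1.6 128.1
[(-16, np.float64(162.0)), (-12, np.float64(150.0)), (-8, np.float64(142.0)), (-4, np.float64(130.0)), (0, np.float64(134.0)), (4, np.float64(138.0)), (8, np.float64(145.0)), (12, np.float64(158.0)), (16, np.float64(174.0))]
```

Call:
drive_tool([
  [0,0,6.9,0,0,0,1],
  [0,0,6.9,0,0,0,1],
  [0,0,6.9,0,0,0,1],
  [0,0,6.9,0,0,0,1],
  [0,0,6.9,0,0,0,1],
  [0,0,6.9,0,0,0,1],
  [0,0,6.9,0,0,0,1],
  [0,0,6.9,0,0,0,1],
])

```text
time: 1.87
tool_pos: [0.2013, 0.6443, 0.1913]
tcp_rot: [1.866, 2.527, -0.0]
wrist_force: [0.1, -0.5, -0.4]
width: 0.996
grip_force: 0.0
```

Call:
drive_tool([
  [0,0,6.9,0,0,0,1],
  [0,0,6.9,0,0,0,1],
  [0,0,6.9,0,0,0,1],
])

```text
time: 2.12
tool_pos: [0.2013, 0.6443, 0.1912]
tcp_rot: [2.29, 2.151, -0.0]
wrist_force: [0.1, -0.5, -0.4]
width: 1.001
grip_force: 0.0
```

Call:
drive_tool([
  [0,0,0,-0.0265,0.024,0,1],
  [0,0,0,-0.0265,0.024,0,1],
  [0,0,0,-0.0265,0.024,0,1],
  [0,0,0,-0.0265,0.024,0,1],
  [0,0,0,-0.0265,0.024,0,1],
  [0,0,0,-0.0265,0.024,0,1],
  [0,0,0,-0.0265,0.024,0,1],
  [0,0,0,-0.0265,0.024,0,1],
])

```text
time: 2.78
tool_pos: [0.3818, 0.4204, 0.1916]
tcp_rot: [2.283, 2.158, 0.001]
wrist_force: [0.5, 0.3, 0.2]
width: 0.999
grip_force: 0.0
```

Call:
drive_tool([
  [0,0,0,-0.0265,0.024,0,1],
  [0,0,0,-0.0265,0.024,0,1],
  [0,0,0,-0.0265,0.024,0,1],
  [0,0,0,-0.0265,0.024,0,1],
  [0,0,0,-0.0265,0.024,0,1],
  [0,0,0,-0.0265,0.024,0,1],
  [0,0,0,-0.0265,0.024,0,1],
  [0,0,0,-0.0265,0.024,0,1],
])

```text
time: 3.45
tool_pos: [0.5616, 0.1977, 0.1915]
tcp_rot: [2.284, 2.157, 0.001]
wrist_force: [0.0, 1.3, 0.2]
width: 1.0
grip_force: 0.0
```

Call:
drive_tool([
  [0,0,0,-0.0353,-0.0064,0,1],
  [0,0,0,-0.0353,-0.0064,0,1],
  [0,0,0,-0.0353,-0.0064,0,1],
  [0,0,0,-0.0353,-0.0064,0,1],
  [0,0,0,-0.0353,-0.0064,0,1],
  [0,0,0,-0.0353,-0.0064,0,1],
  [0,0,0,-0.0353,-0.0064,0,1],
  [0,0,0,-0.0353,-0.0064,0,1],
])

```text
time: 4.12
tool_pos: [0.4929, -0.0814, 0.1916]
tcp_rot: [2.283, 2.157, 0.001]
wrist_force: [0.5, -0.5, -1.0]
width: 0.999
grip_force: 0.0
```

Call:
drive_tool([
  [0,0,0,-0.0353,-0.0064,0,1],
  [0,0,0,-0.0353,-0.0064,0,1],
  [0,0,0,-0.0353,-0.0064,0,1],
  [0,0,0,-0.0353,-0.0064,0,1],
  [0,0,0,0,0,0,1],
  [0,0,0,0,0,0,1],
])

```text
time: 4.62
tool_pos: [0.4594, -0.2211, 0.1914]
tcp_rot: [2.288, 2.153, 0.0]
wrist_force: [-0.1, -0.4, -0.4]
width: 1.002
grip_force: 0.0
```

Run:
```python
from h import *
S=read_camera("side");T=read_camera("top")
im=np.hstack([cv2.resize(p["color"][b:b+120,a:a+120,::-1],(400,400),interpolation=cv2.INTER_CUBIC) for p,a,b in((S,380,110),(T,380,200))])
cv2.imwrite("pics/over.png",im); s=status.read_state(); print(s["tool_pos"],s["q"])
```

```text
[ 0.45993097 -0.21900009  0.19124949] [-4.93736979e-01 -5.18472361e-02  1.95145724e+00  6.15738895e-04
  1.24221871e+00 -4.36607519e-01]
```

View pics/over.png

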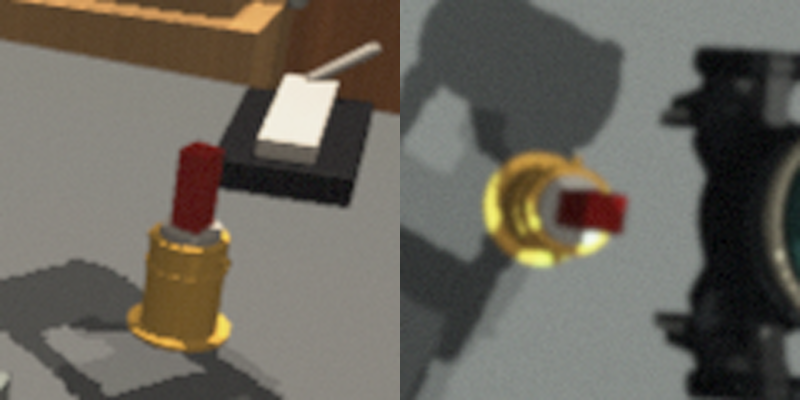

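Run:
```python
from h import *
S=read_camera("side");T=read_camera("top")
print("tcp/tip px",proj(T,[[.46,-.22,.204],[.46,-.22,.191],[.5,-.22,.204],[.42,-.22,.204],[.46,-.22,.277],[.461,-.2205,.139],[.461,-.2205,.081]]).round(1).tolist(), proj(S,[[.46,-.22,.204]]))
c=[(180,145),(222,152),(216,232),(172,226)]
print(unproj(S,[[380+u*.3-.35,110+v*.3-.35] for u,v in[(200,147)]],.139),unproj(T,[[380+u*.3-.35,200+v*.3-.35] for u,v in[(608,213)]]-np.array([120,0]),.139))
print(unproj(T,[[380+(u-400)*.3,200+v*.3] for u,v in[(660,110),(660,323)]],.204))
```

```text
tcp/tip px [[453.7, 265.0], [451.0, 264.8], [453.1, 240.8], [454.4, 289.7], [471.3, 266.0], [441.5, 263.7], [432.1, 263.2]] [[443.87253726 125.89411469]]
[[ 0.46104132 -0.22031978  0.139     ]] [[ 0.46136466 -0.22160272  0.139     ]]
[[ 0.51318157 -0.22868633  0.204     ]
 [ 0.40866408 -0.22557815  0.204     ]]
```

The side crop shows the handle clear, and the top crop shows the open fingers straddling it (finger midpoint x ≈ 0.461). The projection puts the TCP over the handle, so I'll descend and grip.

Call:
drive_tool([
  [0,0,0,-0.0015,0.001,0.02,1],
  [0,0,0,0,0,0.025,1],
  [0,0,0,0,0,0.025,1],
  [0,0,0,0,0,0.02,1],
  [0,0,0,0,0,0.013,1],
  [0,0,0,0,0,0,1],
])

```text
time: 5.32
tool_pos: [0.4585, -0.218, 0.0847]
tcp_rot: [-2.276, -2.156, 0.003]
wrist_force: [-0.7, 0.5, -0.2]
width: 0.998
grip_force: 0.0
```

Call:
drive_tool([
  [0,0,0,0,0,0,0.4],
  [0,0,0,0,0,0,0],
  [0,0,0,0,0,0,0],
  [0,0,0,0,0,0,0],
  [0,0,0,0,0,0,0],
  [0,0,0,0,0,0,0],
], force=60)

```text
time: 5.82
tool_pos: [0.4617, -0.2214, 0.0898]
tcp_rot: [2.282, 2.156, 0.001]
wrist_force: [-0.8, 1.2, 4.8]
width: 0.243
grip_force: 58.6
```

Call:
drive_tool([
  [0,0,0,0,0,0,0],
  [0,0,0,0,0,0,0],
  [0,0,0,0,0,0,0],
])

```text
time: 6.07
tool_pos: [0.4617, -0.2214, 0.0898]
tcp_rot: [2.282, 2.156, 0.001]
wrist_force: [-1.1, 1.6, 5.9]
width: 0.246
grip_force: 58.7
```

Call:
drive_tool([
  [0,0,0,0,0,-0.008,0],
  [0,0,0,0,0,-0.012,0],
  [0,0,0,0,0,-0.015,0],
  [0,0,0,0,0,-0.015,0],
  [0,0,0,0,0,-0.015,0],
  [0,0,0,0,0,-0.015,0],
  [0,0,0,0,0,-0.015,0],
  [0,0,0,0,0,0,0],
])

```text
time: 6.73
tool_pos: [0.4631, -0.2222, 0.1878]
tcp_rot: [2.279, 2.153, 0.003]
wrist_force: [0.7, 0.6, -0.7]
width: 0.239
grip_force: 59.0
```

Run:
```python
from h import *
S=read_camera("side");T=read_camera("top")
u,v=proj(S,[.461,-.2205,.15])[0].astype(int); print(u,v)
im=cv2.resize(S["color"][v-55:v+45,u-60:u+60,::-1],(720,600),interpolation=cv2.INTER_CUBIC)
cv2.imwrite("pics/lift.png",im); 
for i in range(4):
    s=status.read_state(); print(s["tool_pos"],s["tcp_rot"],s["wrist_force"]); read_camera("top")
```

```text
440 149
[ 0.46137045 -0.22125877  0.18430133] [2.28218937e+00 2.15605373e+00 1.01728634e-03] [-0.07929729  0.51918406 -1.35230787]
[ 0.46061998 -0.22084077  0.18310852] [-2.28358063e+00 -2.15739121e+00  2.43640315e-05] [ 0.31313773  1.27321942 -0.90050972]
[ 0.46015466 -0.22055922  0.18236994] [-2.28252120e+00 -2.15647539e+00  7.52842847e-04] [-0.69061383  0.39775644 -1.35473482]
[ 0.45998662 -0.22045035  0.18201725] [-2.28201672e+00 -2.15609668e+00  1.08193655e-03] [-0.4883542  -0.31911711 -1.9792303 ]
```

View pics/lift.png

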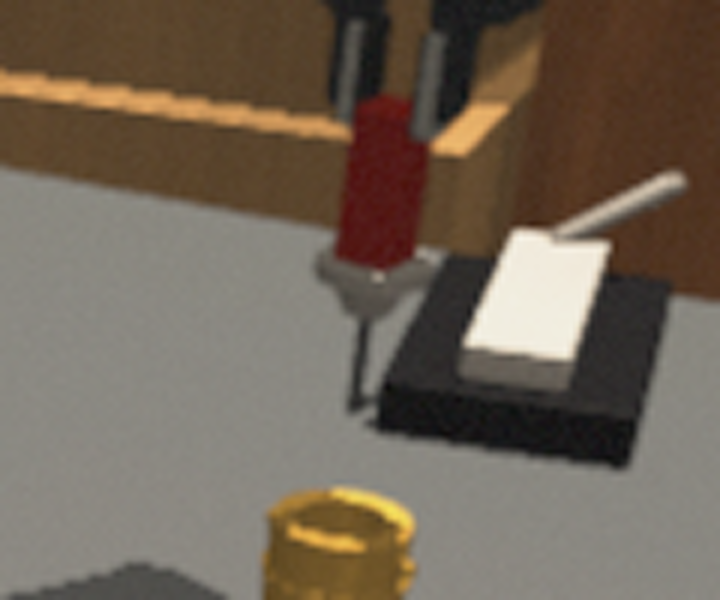

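Run:
```python
from h import *
S=read_camera("side");T=read_camera("top")
print(status.read_state()["tool_pos"])
box=(400,80,480,180)
c=S["color"][box[1]:box[3],box[0]:box[2]].astype(float)
full=((c[:,:,0]>1.9*c[:,:,1])&(c[:,:,0]>1.9*c[:,:,2])).astype(float)
ys,xs=np.nonzero(full);print("red bbox",xs.min()+400,xs.max()+400,ys.min()+80,ys.max()+80)
a=np.radians(-3.3);P=np.array([[i,j] for i in(-11,11) for j in(-11,11)])/1000@np.array([[np.cos(a),np.sin(a)],[-np.sin(a),np.cos(a)]])+[.461,-.2205]
for z in np.arange(.13,.18,.005):
    q=proj(S,np.vstack([np.c_[P,np.full(4,z+.006)],np.c_[P,np.full(4,z+.064)]]));print(round(z,3),q[:,0].min().round(1),q[:,0].max().round(1),q[:,1].min().round(1),q[:,1].max().round(1))
u,v=440,149
s=slice(v+3,v+18);t=slice(u-13,u+12)
im=S["color"][s,t].astype(float);im=np.clip((im-20)*1.8,0,255).astype(np.uint8)
cv2.imwrite("pics/toe.png",cv2.resize(im[:,:,::-1],(800,480),interpolation=cv2.INTER_NEAREST))
```

```text
[ 0.46017684 -0.22055167  0.1821087 ]
red bbox 437 451 113 141
0.13 432.8 449.9 127.9 157.6
0.135 433.0 450.2 125.7 155.5
0.14 433.3 450.5 123.5 153.4
0.145 433.6 450.8 121.3 151.3
0.15 433.8 451.2 119.1 149.2
0.155 434.1 451.5 116.9 147.0
0.16 434.4 451.8 114.6 144.9
0.165 434.7 452.2 112.4 142.7
0.17 434.9 452.5 110.1 140.5
0.175 435.2 452.8 107.8 138.3
```

View pics/toe.png

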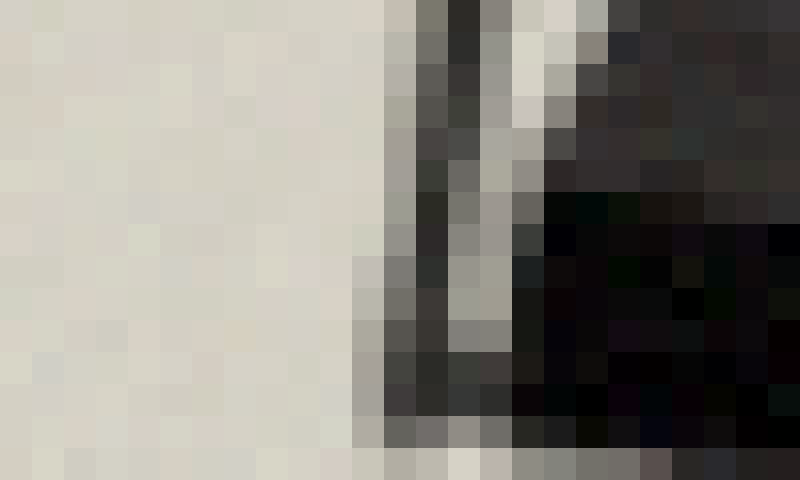

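The side crop shows the rod with the toe going right at about (433–437, 163) px, merging into the dark box behind it. I'll move over the gate area, where the background is clear and the camera is closer.

Call:
drive_tool([
  [0,0,0,0.028,0.0072,0,0],
  [0,0,0,0.028,0.0072,0,0],
  [0,0,0,0.028,0.0072,0,0],
  [0,0,0,0.028,0.0072,0,0],
  [0,0,0,0.028,0.0072,0,0],
  [0,0,0,0.028,0.0072,0,0],
  [0,0,0,0.028,0.0072,0,0],
  [0,0,0,0.028,0.0072,0,0],
])

```text
time: 7.8
tool_pos: [0.531, 0.0009, 0.1827]
tcp_rot: [-2.283, -2.157, 0.001]
wrist_force: [-0.3, -0.2, -1.6]
width: 0.245
grip_force: 59.1
```

Call:
drive_tool([
  [0,0,0,0,0,0,0],
  [0,0,0,0,0,0,0],
  [0,0,0,0,0,0,0],
  [0,0,0,0,0,0,0],
])

```text
time: 8.13
tool_pos: [0.5306, -0.0014, 0.1829]
tcp_rot: [-2.284, -2.157, 0.002]
wrist_force: [-0.2, -0.8, -0.8]
width: 0.24
grip_force: 59.1
```

Run:
```python
from h import *
S=read_camera("side");st=status.read_state();x,y,z=st["tool_pos"];print(x,y,z,st["tcp_rot"])
u,v=proj(S,[x,y,z-.013-.05])[0].astype(int); print(u,v)
im=cv2.resize(S["color"][v-25:v+20,u-30:u+30,::-1],(800,600),interpolation=cv2.INTER_CUBIC)
cv2.imwrite("pics/toe2.png",im)
for L in (.04,.05,.06):
  b=np.array([x,y,z-.013-L])
  print(L,[(proj(S,b+np.array([12.5*np.cos(a),12.5*np.sin(a),0])/1000)[0]-[u-30,v-25])*13.33 for a in np.radians([-3.3,86.7,176.7,266.7])],(proj(S,b)[0]-[u-30,v-25])*13.33)
```

```text
0.5306623617972386 -0.001523173509226205 0.18302120137011213 [-2.28465679e+00 -2.15612682e+00  1.03590358e-03]
361 190
0.04 [array([340.44317306, 251.2717247 ]), array([360.52224347, 305.2759695 ]), array([480.70085832, 298.41891021]), array([458.22607734, 244.63388549])] [409.90954396 274.62262964]
0.05 [array([338.83602244, 311.20313501]), array([358.7545407 , 366.09282013]), array([478.17325142, 359.1869789 ]), array([455.88892372, 304.51744599])] [407.85064963 334.96984202]
0.06 [array([337.24876474, 370.39272861]), array([357.00916386, 426.14155922]), array([475.67751983, 419.18870954]), array([453.58065608, 363.66087753])] [405.81747753 394.56312297]
```

View pics/toe2.png

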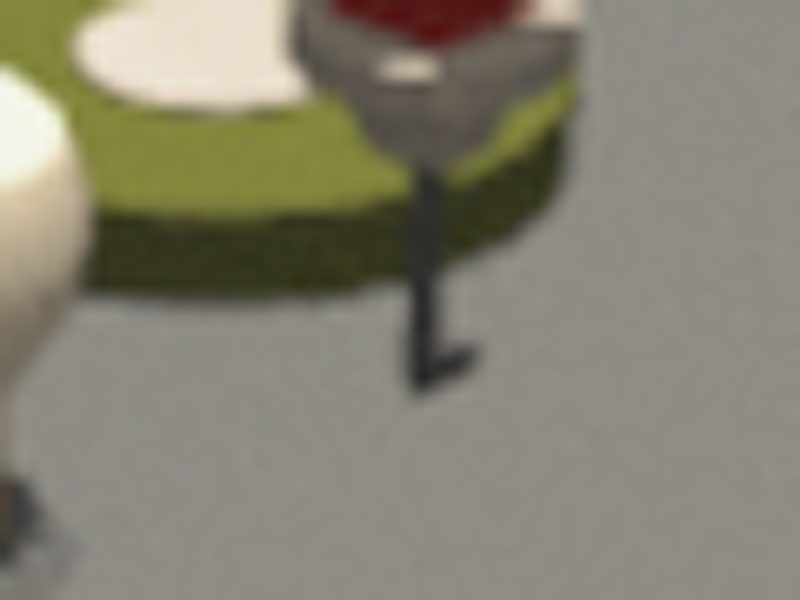

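The toe is clear now: it points right and up from (422, 385) to (480, 350) in the crop, which is world −y. So it needs a turn of about 12° to lie along the gate's −x. The foot sits about 58 mm below the pick's origin.

Call:
drive_tool([
  [0,0,-6.05,0,0,0,0],
  [0,0,-6.05,0,0,0,0],
  [0,0,0,0.0212,0.0004,0,0],
  [0,0,0,0.0212,0.0004,0,0],
  [0,0,0,0.0212,0.0004,0,0],
  [0,0,0,0.0212,0.0004,0,0],
  [0,0,0,0.0211,0.0002,0,0],
  [0,0,0,0,0,0.01,0],
])

```text
time: 8.85
tool_pos: [0.5177, 0.1066, 0.1754]
tcp_rot: [2.042, 2.386, 0.007]
wrist_force: [0.2, -0.7, -0.3]
width: 0.243
grip_force: 59.1
```

Call:
drive_tool([
  [0,0,0,0,0,0.015,0],
  [0,0,0,0,0,0.015,0],
  [0,0,0,0,0,0.012,0],
  [0,0,0,0,0,0.006,0],
  [0,0,0,0,0,0,0],
  [0,0,0,0,0,0,0],
  [0,0,0,0,0,0,0],
  [0,0,0,0,0,0,0],
])

```text
time: 9.52
tool_pos: [0.5175, 0.1043, 0.1264]
tcp_rot: [2.043, 2.385, 0.002]
wrist_force: [-0.2, 0.5, -1.2]
width: 0.24
grip_force: 59.1
```

Run:
```python
from h import *
S=read_camera("side");T=read_camera("top");st=status.read_state();x,y,z=st["tool_pos"];print(x,y,z,st["tcp_rot"],st["wrist_force"])
u,v=proj(S,[x,y,z-.013-.05])[0].astype(int); print(u,v)
im=cv2.resize(S["color"][v-28:v+32,u-40:u+40,::-1],(800,600),interpolation=cv2.INTER_CUBIC)
cv2.imwrite("pics/hover.png",im)
for L in (.05,.054,.058,.062):
  print(L,(proj(S,[x,y,z-.013-L])[0]-[u-40,v-28])*10)
```

```text
0.5173348360918523 0.10442021804520876 0.12626056283158132 [2.04276376e+00 2.38525918e+00 2.07352323e-03] [-0.26337785  0.3590515  -0.42915803]
336 241
0.05 [404.67769705 284.69564373]
0.054 [404.69688311 302.61564678]
0.058 [404.71596595 320.43923533]
0.062 [404.73494639 338.16718541]
```

View pics/hover.png

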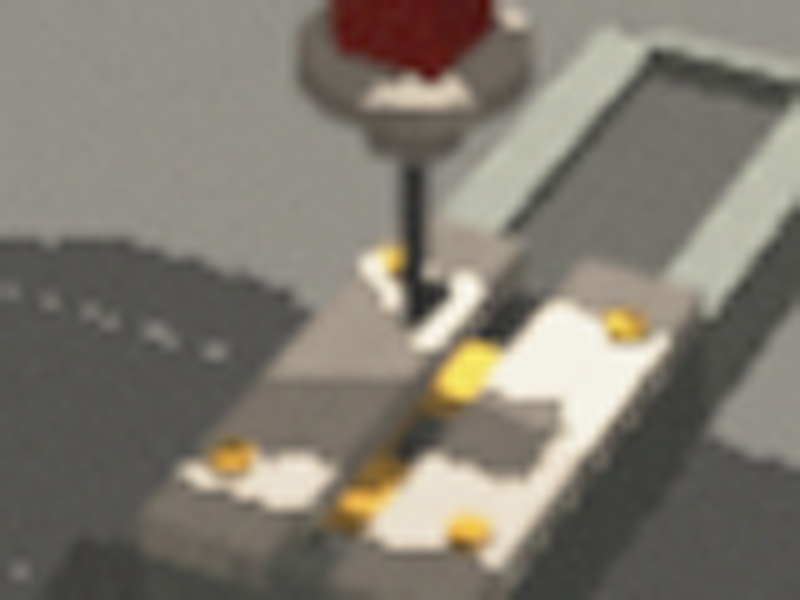

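The hover crop shows the foot at (412, 322) above the slit, with brass bars at (465, 370) and (370, 495) and the window between them. I'll check the bar positions numerically against the foot in the same camera.

Run:
```python
from h import *
S=read_camera("side");st=status.read_state();x,y,z=st["tool_pos"]
hv=cv2.cvtColor(S["color"],cv2.COLOR_RGB2HSV); m=((hv[:,:,0]>14)&(hv[:,:,0]<35)&(hv[:,:,1]>110)&(hv[:,:,2]>90)).astype(np.uint8)
m[:235]=0;m[:,:325]=0;m[:,350:]=0;m[272:]=0
n,l,s,c=cv2.connectedComponentsWithStats(m)
d=np.array([-.160,.987]);o=np.array([.5245,.045])
f=unproj(S,[336-40+41.2-.45,241-28+32.2-.45-1],.0575)[0]
for name,P in [("foot",f[None])]+[(i,unproj(S,np.argwhere(l==i)[:,::-1],.028)) for i in range(1,n)]:
    r=P[:,:2]-o; g=r@d; h=r@[-d[1],d[0]]; print(name,len(P),g.min().round(4),g.max().round(4),h.min().round(4),h.max().round(4))
```

```text
foot 1 0.0587 0.0587 -0.0024 -0.0024
1 4 0.004 0.0081 -0.0321 -0.0287
2 34 0.024 0.0487 -0.0072 0.0021
3 30 0.0648 0.0874 -0.0066 0.0004
4 11 0.0754 0.083 0.0153 0.0214
```

Call:
drive_tool([
  [0,0,0,-0.0015,-0.001,0,0],
  [0,0,0,0,0,0.006,0],
  [0,0,0,0,0,0.007,0],
  [0,0,0,0,0,0.006,0],
  [0,0,0,0,0,0.003,0],
  [0,0,0,0,0,0,0],
  [0,0,0,0,0,0,0],
])

```text
time: 10.25
tool_pos: [0.5153, 0.1027, 0.1026]
tcp_rot: [-2.043, -2.386, 0.002]
wrist_force: [0.3, 0.7, -0.9]
width: 0.239
grip_force: 59.1
```

Call:
drive_tool([
  [0,0,0,0,0,0.001,0],
  [0,0,0,0,0,0.001,0],
  [0,0,0,0,0,0,0],
  [0,0,0,0,0,0,0],
])

```text
time: 10.58
tool_pos: [0.5159, 0.1027, 0.1014]
tcp_rot: [2.043, 2.386, 0.0]
wrist_force: [-0.5, -0.3, -1.7]
width: 0.239
grip_force: 59.1
```

Call:
drive_tool([
  [0,0,0,0,0,0.001,0],
  [0,0,0,0,0,0.001,0],
  [0,0,0,0,0,0,0],
  [0,0,0,0,0,0,0],
])

```text
time: 10.92
tool_pos: [0.5157, 0.1027, 0.0992]
tcp_rot: [-2.043, -2.386, 0.0]
wrist_force: [-0.5, -0.2, -1.4]
width: 0.242
grip_force: 59.1
```

Call:
drive_tool([
  [0,0,0,0,0,0.001,0],
  [0,0,0,0,0,0.001,0],
  [0,0,0,0,0,0,0],
  [0,0,0,0,0,0,0],
])

```text
time: 11.25
tool_pos: [0.5157, 0.1027, 0.0972]
tcp_rot: [-2.043, -2.386, 0.0]
wrist_force: [-0.3, 0.6, -1.9]
width: 0.236
grip_force: 59.1
```

Call:
drive_tool([
  [0,0,0,0,0,0.001,0],
  [0,0,0,0,0,0,0],
  [0,0,0,0,0,0,0],
])

```text
time: 11.5
tool_pos: [0.5157, 0.1027, 0.0962]
tcp_rot: [-2.043, -2.386, 0.0]
wrist_force: [0.8, -0.2, -1.6]
width: 0.239
grip_force: 59.1
```

Call:
drive_tool([
  [0,0,0,0,0,0.001,0],
  [0,0,0,0,0,0,0],
  [0,0,0,0,0,0,0],
])

```text
time: 11.75
tool_pos: [0.5157, 0.1027, 0.0952]
tcp_rot: [-2.043, -2.386, 0.0]
wrist_force: [0.3, 0.1, -1.7]
width: 0.237
grip_force: 59.1
```

Call:
drive_tool([
  [0,0,0,0,0,0.001,0],
  [0,0,0,0,0,0,0],
  [0,0,0,0,0,0,0],
])

```text
time: 12.0
tool_pos: [0.5157, 0.1027, 0.0942]
tcp_rot: [-2.043, -2.386, 0.0]
wrist_force: [-0.4, -0.1, -1.8]
width: 0.241
grip_force: 59.1
```

Call:
drive_tool([
  [0,0,0,0,0,0.001,0],
  [0,0,0,0,0,0,0],
  [0,0,0,0,0,0,0],
])

```text
time: 12.25
tool_pos: [0.5157, 0.1027, 0.0932]
tcp_rot: [-2.043, -2.386, 0.0]
wrist_force: [-0.3, 0.3, -1.6]
width: 0.238
grip_force: 59.1
```

Call:
drive_tool([
  [0,0,0,0,0,0.0005,0],
  [0,0,0,0,0,0,0],
  [0,0,0,0,0,0,0],
])

```text
time: 12.5
tool_pos: [0.5158, 0.1027, 0.0927]
tcp_rot: [-2.043, -2.386, 0.0]
wrist_force: [-0.6, -0.1, -1.0]
width: 0.238
grip_force: 59.1
```

Call:
drive_tool([
  [0,0,0,0,0,0.0005,0],
  [0,0,0,0,0,0,0],
  [0,0,0,0,0,0,0],
])

```text
time: 12.75
tool_pos: [0.516, 0.1028, 0.0926]
tcp_rot: [2.043, 2.386, 0.0]
wrist_force: [0.4, -0.5, 0.5]
width: 0.238
grip_force: 59.3
```

Call:
drive_tool([
  [0,0,0,0,0,0.0005,0],
  [0,0,0,0,0,0,0],
  [0,0,0,0,0,0,0],
])

```text
time: 13.0
tool_pos: [0.5163, 0.1028, 0.0924]
tcp_rot: [2.043, 2.386, 0.001]
wrist_force: [-1.0, -0.3, 4.3]
width: 0.236
grip_force: 59.6
```

Call:
drive_tool([
  [0,0,0,0,0,0.0005,0],
  [0,0,0,0,0,0,0],
  [0,0,0,0,0,0,0],
])

```text
time: 13.25
tool_pos: [0.5166, 0.1028, 0.0924]
tcp_rot: [2.043, 2.385, 0.002]
wrist_force: [-1.2, -0.4, 6.7]
width: 0.241
grip_force: 60.0
```

Call:
drive_tool([
  [0,0,0,0,0,0.0005,0],
  [0,0,0,0,0,0.0005,0],
  [0,0,0,0,0,0,0],
  [0,0,0,0,0,0,0],
])

```text
time: 13.58
tool_pos: [0.5168, 0.1028, 0.0918]
tcp_rot: [2.042, 2.385, 0.002]
wrist_force: [-1.7, 0.1, 8.9]
width: 0.239
grip_force: 60.2
```

Call:
drive_tool([
  [0,0,0,0,0,0.0005,0],
  [0,0,0,0,0,0.0005,0],
  [0,0,0,0,0,0,0],
  [0,0,0,0,0,0,0],
])

```text
time: 13.92
tool_pos: [0.5171, 0.1028, 0.0912]
tcp_rot: [2.042, 2.385, 0.003]
wrist_force: [-0.8, -0.5, 9.9]
width: 0.239
grip_force: 60.4
```

Call:
drive_tool([
  [0,0,0,0,0,0.0006,0],
  [0,0,0,0,0,0.0006,0],
  [0,0,0,0,0,0,0],
  [0,0,0,0,0,0,0],
])

```text
time: 14.25
tool_pos: [0.5173, 0.1029, 0.0904]
tcp_rot: [2.042, 2.385, 0.003]
wrist_force: [-2.3, -0.5, 11.4]
width: 0.243
grip_force: 60.7
```

Call:
drive_tool([
  [0,0,0,0,-0.0007,0,0],
  [0,0,0,0,-0.0007,0,0],
  [0,0,0,-0.001,0,0,0],
  [0,0,0,-0.001,0,0,0],
  [0,0,0,-0.001,0,0,0],
  [0,0,0,0,0,0,0],
])

```text
time: 14.75
tool_pos: [0.5174, 0.1001, 0.0908]
tcp_rot: [2.042, 2.384, 0.007]
wrist_force: [-0.9, 0.6, 11.4]
width: 0.241
grip_force: 60.5
```

Call:
drive_tool([
  [0,0,0,-0.001,0,0,0],
  [0,0,0,-0.001,0,0,0],
  [0,0,0,-0.001,0,0,0],
  [0,0,0,0,0,0,0],
])

```text
time: 15.08
tool_pos: [0.5182, 0.0974, 0.0909]
tcp_rot: [2.042, 2.383, 0.008]
wrist_force: [-1.3, 1.3, 10.8]
width: 0.238
grip_force: 60.4
```

Call:
drive_tool([
  [0,0,0,-0.001,-0.0005,0.0004,0],
  [0,0,0,-0.001,-0.0005,0.0003,0],
  [0,0,0,-0.001,-0.0005,0,0],
  [0,0,0,-0.001,0,0,0],
  [0,0,0,-0.001,0,0,0],
  [0,0,0,0,0,0,0],
])

```text
time: 15.58
tool_pos: [0.5188, 0.093, 0.0908]
tcp_rot: [2.041, 2.382, 0.013]
wrist_force: [2.0, 3.0, 11.3]
width: 0.241
grip_force: 60.3
```

Call:
drive_tool([
  [0,0,0,-0.001,0,0,0],
  [0,0,0,-0.001,0,0,0],
  [0,0,0,-0.001,0,0,0],
  [0,0,0,0,0,0,0],
])

```text
time: 15.92
tool_pos: [0.5187, 0.0889, 0.0906]
tcp_rot: [2.04, 2.382, 0.009]
wrist_force: [1.0, 0.1, 12.3]
width: 0.231
grip_force: 67.1
```

```bash
cat > bars.py <<'E'
from h import *
S=read_camera("side");st=status.read_state();print(st["tool_pos"],st["tcp_rot"],st["wrist_force"],st["torque"])
hv=cv2.cvtColor(S["color"],cv2.COLOR_RGB2HSV); m=((hv[:,:,0]>14)&(hv[:,:,0]<35)&(hv[:,:,1]>110)&(hv[:,:,2]>90)).astype(np.uint8)
n,l,s,c=cv2.connectedComponentsWithStats(m)
d=np.array([-.160,.987]);o=np.array([.5245,.045])
for i in range(1,n):
    P=unproj(S,np.argwhere(l==i)[:,::-1],.027); r=P[:,:2]-o; g=r@d; h=r@[-d[1],d[0]]
    if -.1<g.mean()<.11 and abs(h.mean())<.035 and len(P)>2: print(i,len(P),g.min().round(4),g.max().round(4),h.min().round(4),h.max().round(4))
E
python3 bars.py
```

```text
[0.51875796 0.08883182 0.09056682] [2.03991474 2.38236514 0.00860062] [ 0.8167892  -0.06041447 10.97173703] [-0.09812087 -0.17597748  0.04504934]
43 3 0.0036 0.0099 -0.0327 -0.0296
44 7 0.0024 0.0095 0.0166 0.0214
45 18 0.0228 0.0401 -0.0056 0.0013
48 12 0.0733 0.0821 -0.0344 -0.0279
49 33 0.0619 0.0837 -0.0078 0.0011
50 11 0.0742 0.0818 0.0148 0.0209
```

Run:
```python
from h import *
S=read_camera("side");st=status.read_state();x,y,z=st["tool_pos"]
u0,v0=300,195
cv2.imwrite("pics/drag.png",cv2.resize(S["color"][v0:v0+75,u0:u0+100,::-1],(800,600),interpolation=cv2.INTER_CUBIC))
for L in (0.013,.019,.0335,.047,.0706): print(L,(proj(S,[x,y,z-L])[0]-[u0,v0])*8)
```

```text
0.013 [325.13869571 286.6372515 ]
0.019 [325.02748824 308.31129928]
0.0335 [324.76238705 359.97883358]
0.047 [324.52010686 407.19861287]
0.0706 [324.1067262  487.76543142]
```

View pics/drag.png

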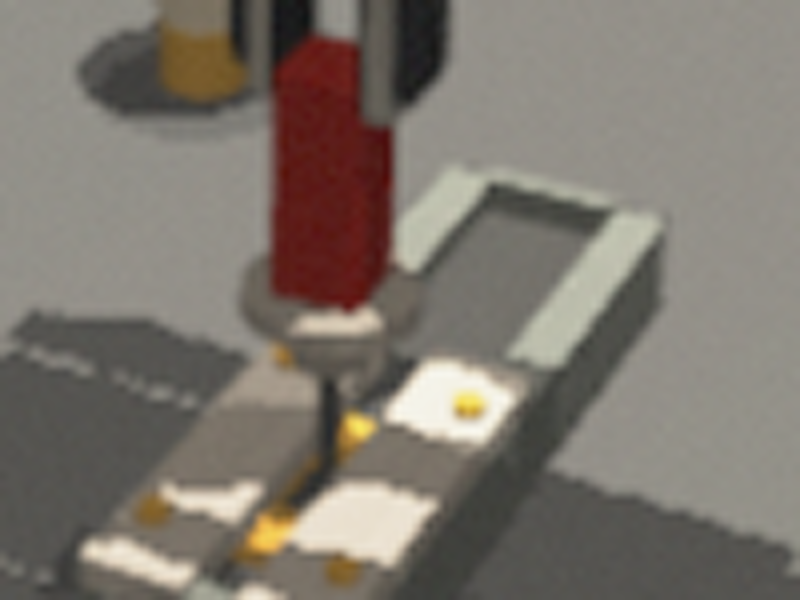

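The crop shows the rod foot in the window at about (324, 470), close behind the near bar at (355, 430). The rear bar is at (270, 530). The mask has moved about 3.5 mm and the foot lags slightly. The forces are low, so the mask is free; I'll continue with a firmer grip.

Call:
drive_tool([
  [0,0,0,0,0,0,0],
  [0,0,0,-0.001,0,0,0],
  [0,0,0,-0.0015,0,0,0],
  [0,0,0,-0.0015,0,0,0],
  [0,0,0,-0.0015,0,0,0],
  [0,0,0,-0.0015,0,0,0],
  [0,0,0,0,0,0,0],
], force=100)

```text
time: 16.6
tool_pos: [0.5195, 0.0834, 0.0905]
tcp_rot: [2.043, 2.383, 0.012]
wrist_force: [-0.2, 4.4, 11.9]
width: 0.223
grip_force: 101.6
```

```bash
python3 bars.py
```

```text
[0.51947778 0.08347741 0.09058512] [2.04314144 2.38298892 0.01167869] [-0.20246075  4.02381106 11.66170524] [ 1.22747999  0.04970939 -0.02843997]
41 6 0.0027 0.0099 -0.0327 -0.0278
42 7 0.0024 0.0095 0.0166 0.0214
43 13 0.0228 0.0363 -0.0053 0.0013
46 13 0.0724 0.0821 -0.0344 -0.0279
47 37 0.0619 0.0855 -0.0081 0.0015
48 11 0.0742 0.0818 0.0148 0.0209
```

Run:
```python
from h import *
S=read_camera("side");st=status.read_state();p=st["tool_pos"];print(p,st["wrist_force"])
g=S["color"].astype(int).max(2)
c=S["color"].astype(int); r=((c[:,:,0]>1.9*c[:,:,1])&(c[:,:,0]>1.9*c[:,:,2])&(c[:,:,0]>60))
for v in range(195,262,2):
    xs=np.nonzero(r[v,325:365])[0]+325
    if len(xs)>3: print(v,"red",xs.min(),xs.max(),end=" | ")
print()
for L in np.arange(.0,.075,.01): print(L.round(3),proj(S,p-[0,0,L])[0].round(1))
print(cv2.resize(np.zeros((1,1)),(1,1)).size)
for v in range(236,262): print(v,*g[v,332:356])
```

```text
[0.5194899  0.08352411 0.09057414] [ 0.19758503  4.21667289 11.95913759]
199 red 339 344 | 201 red 336 345 | 203 red 336 345 | 205 red 336 345 | 207 red 336 345 | 209 red 336 347 | 211 red 336 349 | 213 red 336 349 | 215 red 336 349 | 217 red 336 349 | 219 red 336 349 | 221 red 336 349 | 223 red 335 348 | 225 red 335 348 | 227 red 335 348 | 229 red 335 347 | 231 red 340 345 | 
0.0 [342.  223.5]
0.01 [342.  228.1]
0.02 [341.9 232.6]
0.03 [341.9 237. ]
0.04 [341.9 241.4]
0.05 [341.8 245.7]
0.06 [341.8 250. ]
0.07 [341.8 254.2]
1
236 143 134 125 113 100 103 112 108 109 114 118 116 116 119 109 108 119 119 114 112 114 117 118 115
237 130 150 160 152 122 97 105 108 108 114 117 116 113 113 110 106 108 102 100 111 118 120 117 116
238 113 151 173 175 149 97 91 92 100 103 104 104 97 98 99 106 93 69 70 89 104 110 154 164
239 146 163 161 163 151 115 87 90 89 91 91 89 87 87 96 111 98 69 73 70 81 164 227 231
240 162 160 144 134 136 131 121 108 94 91 91 89 87 92 107 114 91 69 71 69 136 228 244 244
241 165 167 157 145 153 158 159 144 113 79 88 106 106 106 113 98 79 69 71 126 212 241 244 244
242 167 
[... 1191 characters left out ...]
19 186 185 162 123 122 124
255 226 172 99 98 97 84 57 49 106 165 188 218 235 233 234 233 233 234 233 233 220 161 121 120
256 188 109 98 95 83 65 52 102 181 225 234 234 234 233 234 234 233 233 233 235 235 220 178 144
257 132 99 101 87 64 54 86 171 224 233 234 234 234 233 233 233 232 232 233 236 235 234 219 151
258 108 116 120 107 90 95 158 219 234 234 234 233 233 233 234 232 232 234 235 236 234 225 169 94
259 167 206 207 207 203 195 218 234 233 234 233 234 234 234 232 232 233 234 235 235 225 171 96 93
260 227 242 242 242 237 220 223 233 234 234 233 233 233 233 232 233 235 235 234 232 191 102 93 77
261 242 241 241 237 204 134 174 213 223 224 224 225 223 233 233 234 234 234 233 217 151 94 82 66
```

Run:
```python
from h import *
S=read_camera("side")
d=np.array([-.160,.987]);o=np.array([.5245,.045]);n=np.array([-d[1],d[0]])
def gh(uv,z): r=unproj(S,uv,z)[0,:2]-o; return (r@d*1e3).round(1),(r@n*1e3).round(1)
print("rod@roof now",gh([341,247.7],.036),"foot now",gh([340.9,253.5],.022),gh([340.9,254.3],.0205))
print("hover foot",gh([337.2,244.7],.0555),gh([337.2,243.5],.0555))
h=cv2.imread("pics/hover.png"); 
s0=cv2.imread("pics/side0.png")[:,:,::-1]; s1=S["color"]
def yel(c): 
    hv=cv2.cvtColor(np.ascontiguousarray(c),cv2.COLOR_RGB2HSV); return (hv[:,:,0]>12)&(hv[:,:,0]<35)&(hv[:,:,1]>110)&(hv[:,:,2]>70)
for c in(s0,s1):
    y=yel(c)
    for v in range(241,268): print(v,"".join("#" if q else "." for q in y[v,325:352]))
    print()
```

```text
rod@roof now (np.float64(39.5), np.float64(-2.6)) foot now (np.float64(39.2), np.float64(-2.9)) (np.float64(39.7), np.float64(-2.6))
hover foot (np.float64(58.5), np.float64(-1.6)) (np.float64(55.1), np.float64(-3.2))
241 ...........................
242 ...........................
243 ...........................
244 ...........................
245 ...........................
246 ...........................
247 .................###.......
248 ................#####......
249 ...............#####.......
250 ...............#####.......
251 ..............#####........
252 ..............####.........
253 .............####..........
254 ...........................
255 ...........................
256 ...........................
257 ...........................
258 ........###................
259 .......#####...............
260 ......######...............
261 ......#####................
262 .....#####.................
263 .....####..................
264 ....####...................
265 ....###.........####.......
266 ................####.......
267 ................###........

241 ...........................
242 ...........................
243 ...........................
244 ...........................
245 ...........................
246 ...........................
247 ..................###......
248 .................#####.....
249 .................####......
250 .................###.......
251 .................##........
252 ..............#............
253 .............##............
254 ...........................
255 ...........##..............
256 ...........#...............
257 ..........#................
258 .........###...............
259 .......#####...............
260 ......######...............
261 ......######...............
262 ......#####................
263 .....#####.................
264 ....####...................
265 .....###........####.......
266 ................####.......
267 ................###........
```

Forces suggest something is resisting the drag. I'll back off instead of forcing it, and check the contact height.

Call:
drive_tool([
  [0,0,0,0.0015,0,0,0],
  [0,0,0,0.0015,0,0,0],
  [0,0,0,0.0015,0,0,0],
  [0,0,0,0,0,0,0],
])

```text
time: 17.08
tool_pos: [0.5189, 0.0871, 0.0906]
tcp_rot: [2.041, 2.383, 0.009]
wrist_force: [0.4, 1.4, 11.4]
width: 0.22
grip_force: 101.3
```

Call:
drive_tool([
  [0,0,0,0.0015,0,0,0],
  [0,0,0,0.0015,0,0,0],
  [0,0,0,0.0015,0,0,0],
  [0,0,0,0,0,0,0],
])

```text
time: 17.42
tool_pos: [0.5185, 0.0905, 0.0906]
tcp_rot: [2.039, 2.382, 0.008]
wrist_force: [0.7, -2.0, 11.6]
width: 0.219
grip_force: 101.3
```

```bash
cat > rows.py <<'E'
from h import *
S=read_camera("side");st=status.read_state();print(st["tool_pos"],st["wrist_force"])
c=S["color"]; hv=cv2.cvtColor(np.ascontiguousarray(c),cv2.COLOR_RGB2HSV)
y=(hv[:,:,0]>12)&(hv[:,:,0]<35)&(hv[:,:,1]>110)&(hv[:,:,2]>70); k=c.max(2)<66
import sys
v0,v1,u0,u1=[int(a) for a in sys.argv[1:5]] if len(sys.argv)>4 else (236,268,325,355)
for v in range(v0,v1): print(v,"".join("#" if y[v,u] else "o" if k[v,u] else "+" if c[v,u].max()>190 else "." for u in range(u0,u1)))
E
python3 rows.py
```

```text
[0.51851185 0.09040602 0.09062523] [ 0.36508892 -1.28278884 12.2589087 ]
236 .............+++++++..........
237 ..............................
238 ..............................
239 ..........#...................
240 ..........#.................++
241 ...........................+++
242 ..........................++++
243 ................o.........++++
244 ................o....o...+++++
245 ...............oo.......++++++
246 ...............oo.##...+++++++
247 ...............oo####..+++++++
248 ...............oo#####..++++++
249 ...............oo####.....++++
250 ...............oo###..........
251 ...............oo##...........
252 ...............oo#............
253 .............##oo.............
254 ..............oo..............
255 ...........##oo...............
256 .....++.....oo....++++........
257 +++++++...#oo..+++++++++++....
258 ++++++...##...+++++++++++++...
259 +++++...####.+++++++++++++++..
260 ..++...####.++++++++++++++++..
261 ......#####++++++++++++++++...
262 ......####++++++++++++++++....
263 .....#####+++++++++++++++....o
264 ....#####......++.+++++++....o
265 .......#........####.+++....oo
266 ................####........oo
267 ................###.......oooo
```

Call:
drive_tool([
  [0,0,0,0,0,-0.001,0],
  [0,0,0,0,0,-0.001,0],
  [0,0,0,0,0,0,0],
  [0,0,0,0,0,0,0],
])

```text
time: 17.8
tool_pos: [0.5182, 0.0903, 0.0919]
tcp_rot: [2.039, 2.382, 0.007]
wrist_force: [2.2, -1.6, 8.6]
width: 0.223
grip_force: 100.8
```

Call:
drive_tool([
  [0,0,0,0,0,-0.001,0],
  [0,0,0,0,0,-0.001,0],
  [0,0,0,0,0,0,0],
  [0,0,0,0,0,0,0],
])

```text
time: 18.13
tool_pos: [0.516, 0.0906, 0.0924]
tcp_rot: [2.042, 2.385, 0.003]
wrist_force: [1.1, -1.0, 6.3]
width: 0.217
grip_force: 100.6
```

Call:
drive_tool([
  [0,0,0,0,0,-0.001,0],
  [0,0,0,0,0,-0.001,0],
  [0,0,0,0,0,0,0],
  [0,0,0,0,0,0,0],
])

```text
time: 18.47
tool_pos: [0.515, 0.0905, 0.0929]
tcp_rot: [2.043, 2.386, 0.001]
wrist_force: [4.1, 0.5, -2.3]
width: 0.219
grip_force: 99.6
```

```bash
python3 rows.py
```

```text
[0.51498558 0.09048793 0.09292359] [ 3.7073885   0.0939189  -1.49346361]
236 .................++...........
237 ..............................
238 ..........##..................
239 ..........##..................
240 ..........##................++
241 ...........................+++
242 ..........................++++
243 .................o....o...++++
244 .................o.......+++++
245 .................o......++++++
246 ................oo###..+++++++
247 ................oo####++++++++
248 ................o.####.+++++++
249 ................o.###.....++++
250 ................oo##..........
251 ...............#oo#...........
252 ..............##oo............
253 ...............oo.............
254 .............ooo..............
255 ............ooo...............
256 ............oo................
257 +++.+++...#.o....++++++++.....
258 ++++++...###..++++++++++++++..
259 +++++..#####.++++++++++++++++.
260 ..++..######++++++++++++++++..
261 ......#####++++++++++++++++...
262 .....#####++++++++++++++++....
263 .....#####++++++++++++++++...o
264 ......##.......++.+++++++...oo
265 ................####.+++....oo
266 ................####.......ooo
267 ....o...........###.......oooo
```

Call:
drive_tool([
  [0,0,0,0,0.001,0,0],
  [0,0,0,0,0.001,0,0],
  [0,0,0,0,0,0,0],
  [0,0,0,0,0,0,0],
])

```text
time: 18.85
tool_pos: [0.516, 0.0907, 0.0929]
tcp_rot: [-2.043, -2.385, 0.002]
wrist_force: [1.7, 0.1, -2.2]
width: 0.22
grip_force: 99.6
```

Call:
drive_tool([
  [0,0,0,0,0,-0.001,0],
  [0,0,0,0,0,-0.001,0],
  [0,0,0,0,0,0,0],
  [0,0,0,0,0,0,0],
])

```text
time: 19.18
tool_pos: [0.5163, 0.0908, 0.0954]
tcp_rot: [-2.043, -2.386, 0.001]
wrist_force: [0.4, 0.1, -1.0]
width: 0.218
grip_force: 99.7
```

```bash
python3 rows.py
```

```text
[0.51631409 0.09074792 0.09533788] [ 0.55558865  0.89580531 -1.16484631]
236 ..............................
237 ..............................
238 ..........##..................
239 ..........###.................
240 ..........##................++
241 ...........................+++
242 ................o.........++++
243 ................oo....o...++++
244 ................oo.......+++++
245 ................oo......++++++
246 ................oo###..+++++++
247 ................o.####++++++++
248 ................o#####++++++++
249 ................o####.....++++
250 ................o.##..........
251 ................o.#...........
252 ..............#.o.............
253 ...............oo.............
254 .............ooo..............
255 ............ooo...............
256 ...+........oo......++........
257 +++++++...#.o....++++++++.....
258 ++++++...###..+++++++++++++...
259 +++++..#####.+++++++++++++++..
260 ..++..######+++++++++++++++...
261 ......#####++++++++++++++++...
262 .....#####++++++++++++++++....
263 .....#####+++++++++++++++....o
264 ......##.......++..+++++......
265 ................####.+++....oo
266 ................####.......oo.
267 ...oo...........###.......ooo.
```

The toe is free and nothing is caught. The lateral force was the rod touching the slit's edge after my sideways corrections. The same contact height (about 0.0927) confirms the toe is on the bed. I'll re-centre, press again and pull on, watching the drag force.

Call:
drive_tool([
  [0,0,0,0,0.001,0.0015,0],
  [0,0,0,0,0,0.001,0],
  [0,0,0,0,0,0.001,0],
  [0,0,0,0,0,0.001,0],
  [0,0,0,0,0,0.001,0],
  [0,0,0,0,0,0,0],
  [0,0,0,0,0,0,0],
])

```text
time: 19.82
tool_pos: [0.5185, 0.091, 0.0917]
tcp_rot: [2.043, 2.386, 0.002]
wrist_force: [-2.8, 0.7, 8.1]
width: 0.218
grip_force: 100.9
```

Call:
drive_tool([
  [0,0,0,0,0,0.0007,0],
  [0,0,0,0,0,0.0007,0],
  [0,0,0,0,0,0,0],
  [0,0,0,0,0,0,0],
])

```text
time: 20.15
tool_pos: [0.5187, 0.0911, 0.0908]
tcp_rot: [2.043, 2.385, 0.002]
wrist_force: [-3.3, -0.5, 11.0]
width: 0.219
grip_force: 101.2
```

Call:
drive_tool([
  [0,0,0,-0.001,0,0.0004,0],
  [0,0,0,-0.001,0,0,0],
  [0,0,0,-0.001,0,0,0],
  [0,0,0,0,0,0,0],
])

```text
time: 20.48
tool_pos: [0.5192, 0.0888, 0.0906]
tcp_rot: [2.044, 2.386, 0.004]
wrist_force: [-3.1, 2.8, 11.4]
width: 0.217
grip_force: 101.3
```

Call:
drive_tool([
  [0,0,0,-0.001,0,0,0],
  [0,0,0,-0.001,0,0,0],
  [0,0,0,-0.001,0,0,0],
  [0,0,0,0,0,0,0],
])

```text
time: 20.82
tool_pos: [0.52, 0.0863, 0.0907]
tcp_rot: [2.044, 2.385, 0.006]
wrist_force: [-1.8, 2.0, 12.0]
width: 0.221
grip_force: 101.5
```

Call:
drive_tool([
  [0,0,0,-0.001,0,0,0],
  [0,0,0,-0.001,0,0,0],
  [0,0,0,-0.001,0,0,0],
  [0,0,0,0,0,0,0],
])

```text
time: 21.15
tool_pos: [0.5209, 0.0836, 0.0909]
tcp_rot: [2.044, 2.385, 0.007]
wrist_force: [-2.3, 3.9, 11.0]
width: 0.216
grip_force: 101.5
```

```bash
python3 rows.py
```

```text
[0.52091736 0.08364781 0.09088085] [-1.74417927  2.5645231  10.8363684 ]
236 ..............................
237 ..............................
238 ..........##..................
239 ..........##.................+
240 ..........##................++
241 ...........................+++
242 ................o.........++++
243 ................o.........++++
244 ................oo.......+++++
245 ................o.......++++++
246 ................o.##......++++
247 ................o#####.......+
248 ...............oo#####........
249 ...............oo####.........
250 ...............oo###..........
251 ...............oo##...........
252 ..............#oo#............
253 .............#.oo.............
254 .++++++.......oo.....++++.....
255 ++++++++.....oo...+++++++++...
256 +++++++.....oo..+++++++++++++.
257 ...++++...#oo..++++++++++++++.
258 .....+..####..++++++++++++++..
259 .......#####+++++++++++++++...
260 .......#####++++++++++++++....
261 ......######..++++++++++++....
262 ......#####.........+++++.....
263 .....#####............++.....o
264 ....####......................
265 ...oo.#.........####.........o
266 ...ooo..........####.......ooo
267 .......+++......###.......oooo
```

Run:
```python
from h import *
S=read_camera("side");p=status.read_state()["tool_pos"]
s0=cv2.imread("pics/side0.png").max(2).astype(int); s1=S["color"].max(2).astype(int)
for v in (245,247,248,249,251,253): print(v,"0:",*s0[v,330:356]); print(v,"1:",*s1[v,330:356])
print(proj(S,p-[0,0,p[2]-.036]),proj(S,p-[0,0,p[2]-.028]),proj(S,p-[0,0,p[2]-.021]))
# slit edges predicted at z=.036 (row of u at given g), using top-frame & side-frame gates
for o,d in(((.526,.0438),(-.145,.9894)),((.5245,.045),(-.163,.9866))):
    o=np.array(o);d=np.array(d);n=np.array([-d[1],d[0]])
    r=p[:2]-o; print("g,h",r@d,r@n)
    for h in(.0065,-.0065): print(h,[proj(S,np.r_[o+d*g+n*h,.036])[0].round(1).tolist() for g in(.03,.04,.05)])
```

```text
245 0: 237 237 238 237 237 238 237 237 238 238 232 200 136 98 78 64 89 107 146 218 237 238 238 237 237 237
245 1: 123 124 122 124 123 122 121 123 123 108 71 49 66 92 89 78 98 113 131 197 230 240 244 244 244 244
247 0: 237 237 237 238 238 238 237 237 235 218 155 121 166 187 170 144 132 194 233 237 238 237 237 237 237 238
247 1: 122 121 122 121 122 124 125 124 122 102 68 49 88 169 227 231 195 141 121 122 125 125 123 191 228 231
248 0: 238 238 237 238 237 237 237 237 224 160 112 175 227 237 233 217 208 228 237 237 238 237 237 237 238 238
248 1: 122 121 120 121 122 124 123 124 116 96 65 51 101 151 207 231 215 153 122 124 124 124 121 125 122 134
249 0: 237 237 237 237 238 237 237 230 179 111 159 224 237 237 238 238 237 237 237 237 238 237 237 238 237 237
249 1: 123 121 121 123 123 125 123 118 111 88 58 50 105 135 133 135 132 122 123 124 125 124 123 123 122 123
251 0: 237 238 237 238 238 232 203 137 106 152 215 234 237 238 237 237 237 237 238 237 237 237 237 237 238 238
251 1: 122 123 125 121 122 120 111 99 96 84 58 48 98 129 125 121 123 124 124 122 120 122 121 122 122 122
253 0: 237 238 237 235 217 148 95 100 97 104 107 126 195 232 238 237 238 237 237 237 237 238 238 237 238 237
253 1: 190 164 123 123 113 106 97 97 93 73 54 54 96 121 123 125 158 185 185 161 120 122 122 124 125 122
[[341.1454711  247.45304051]] [[341.12497788 250.85458732]] [[341.10721923 253.80223704]]
g,h 0.04014881102562463 -0.0007803300133495353
0.0065 [[346.9, 245.7], [344.6, 248.4], [342.3, 251.3]]
-0.0065 [[340.8, 243.9], [338.5, 246.6], [336.2, 249.4]]
g,h 0.03869973920735193 -0.002795869338267122
0.0065 [[347.5, 246.3], [345.3, 249.1], [343.1, 251.9]]
-0.0065 [[341.3, 244.6], [339.1, 247.3], [336.9, 250.1]]
```

Call:
drive_tool([
  [0,0,0,0.002,0,-0.001,0],
  [0,0,0,0.001,0,-0.002,0],
  [0,0,0,0,0,-0.002,0],
  [0,0,0,0,0,-0.002,0],
  [0,0,0,0,0,-0.003,0],
  [0,0,0,0,0,-0.002,0],
  [0,0,0,0,0,0,0],
  [0,0,0,0,0,0,0],
])

```text
time: 21.92
tool_pos: [0.5188, 0.0846, 0.1001]
tcp_rot: [2.043, 2.386, -0.0]
wrist_force: [-0.4, 0.0, -1.8]
width: 0.218
grip_force: 99.7
```

Call:
drive_tool([
  [0,0,0,0,-0.001,0,0],
  [0,0,0,0,-0.001,0,0],
  [0,0,0,0,0,0,0],
  [0,0,0,0,0,0,0],
])

```text
time: 22.25
tool_pos: [0.5169, 0.0846, 0.1001]
tcp_rot: [2.043, 2.386, 0.001]
wrist_force: [1.3, -0.2, -1.9]
width: 0.221
grip_force: 99.6
```

Call:
drive_tool([
  [0,0,0,0,-0.001,0,0],
  [0,0,0,0,0,0,0],
  [0,0,0,0,0,0,0],
])

```text
time: 22.5
tool_pos: [0.5162, 0.0845, 0.1002]
tcp_rot: [2.043, 2.386, 0.001]
wrist_force: [2.1, 1.3, -2.9]
width: 0.218
grip_force: 99.5
```

Call:
drive_tool([
  [0,0,0,0,0.002,0,0],
  [0,0,0,0,0.002,0,0],
  [0,0,0,0,0.001,0,0],
  [0,0,0,0,0,0,0],
  [0,0,0,0,0,0,0],
])

```text
time: 22.92
tool_pos: [0.5203, 0.0853, 0.0999]
tcp_rot: [-2.043, -2.386, 0.001]
wrist_force: [-0.7, -0.6, -1.2]
width: 0.223
grip_force: 99.7
```

Call:
drive_tool([
  [0,0,0,0,0.001,0,0],
  [0,0,0,0,0.001,0,0],
  [0,0,0,0,0,0,0],
  [0,0,0,0,0,0,0],
])

```text
time: 23.25
tool_pos: [0.5226, 0.0856, 0.1001]
tcp_rot: [-2.043, -2.386, 0.0]
wrist_force: [-0.8, 0.5, -0.4]
width: 0.218
grip_force: 99.7
```

Call:
drive_tool([
  [0,0,0,0,0.001,0,0],
  [0,0,0,0,0.001,0,0],
  [0,0,0,0,0,0,0],
  [0,0,0,0,0,0,0],
])

```text
time: 23.58
tool_pos: [0.5247, 0.0859, 0.1001]
tcp_rot: [2.043, 2.386, 0.0]
wrist_force: [0.1, 0.3, -1.0]
width: 0.217
grip_force: 99.7
```

Call:
drive_tool([
  [0,0,0,0,0.001,0,0],
  [0,0,0,0,0.001,0,0],
  [0,0,0,0,0,0,0],
  [0,0,0,0,0,0,0],
])

```text
time: 23.92
tool_pos: [0.5261, 0.0861, 0.0999]
tcp_rot: [-2.043, -2.386, 0.001]
wrist_force: [-2.0, 0.6, -0.4]
width: 0.219
grip_force: 99.8
```

Call:
drive_tool([
  [0,0,0,0,0.001,0,0],
  [0,0,0,0,0.0005,0,0],
  [0,0,0,0,0,0,0],
  [0,0,0,0,0,0,0],
])

```text
time: 24.25
tool_pos: [0.5271, 0.0863, 0.0998]
tcp_rot: [-2.043, -2.385, 0.002]
wrist_force: [-4.3, -1.1, 0.7]
width: 0.216
grip_force: 99.9
```

```bash
python3 rows.py
```

```text
[0.52720011 0.08633329 0.09981198] [-3.9834215  -0.9801206   0.53688004]
236 ................+++++.........
237 .............o.++++++++.......
238 ..........###..++++++++.......
239 ..........###o.+++++++.......+
240 ..........##.o.++++++.......++
241 ...............+++++.......+++
242 .............o..+++.......++++
243 .............oo.++........++++
244 .............oo..........+++++
245 .............oo.........++++++
246 .............oo...####..++++++
247 .............oo...#####...++++
248 .............ooo.#####........
249 .............oooo####.........
250 .............ooo.###..........
251 .............oo.###...........
252 ..............o###............
253 .+++..........o...+...........
254 +++++++......ooo.++++++.......
255 ++++++++....ooo.+++++++++.....
256 +++++++.....oo..+++++++++.....
257 +++++++..####..+++++++++......
258 .+++++..#####++++++++++.......
259 .......#####++++++++++........
260 ......######++++++++++........
261 ......#####++++++++++.........
262 .....######.......+++.........
263 .....#####...................o
264 ......##......................
265 ...o............####........oo
266 ...ooo..........####........oo
267 ................###.......oooo
```

The lateral play is measured: contacts at x ≈ 0.5172 and 0.5253 (8.1 mm, as expected), so the slit centre is x ≈ 0.5213 at y ≈ 0.085. I'll go to the centre and feel for the window's edges with the toe partway down.

Call:
drive_tool([
  [0,0,0,0.002,-0.003,0,0],
  [0,0,0,0.002,-0.0029,0,0],
  [0,0,0,0.002,0,0,0],
  [0,0,0,0,0,0.001,0],
  [0,0,0,0,0,0.0005,0],
  [0,0,0,0,0,0,0],
  [0,0,0,0,0,0,0],
])

```text
time: 24.88
tool_pos: [0.5216, 0.0915, 0.0986]
tcp_rot: [2.043, 2.386, 0.001]
wrist_force: [0.2, -0.7, -1.2]
width: 0.218
grip_force: 99.7
```

Call:
drive_tool([
  [0,0,0,0,0,0.001,0],
  [0,0,0,0,0,0.001,0],
  [0,0,0,0,0,0,0],
  [0,0,0,0,0,0,0],
])

```text
time: 25.22
tool_pos: [0.5212, 0.0914, 0.0964]
tcp_rot: [-2.043, -2.386, 0.0]
wrist_force: [-0.1, 0.2, -1.4]
width: 0.217
grip_force: 99.7
```

Call:
drive_tool([
  [0,0,0,0,0,0.001,0],
  [0,0,0,0,0,0.001,0],
  [0,0,0,0,0,0,0],
  [0,0,0,0,0,0,0],
])

```text
time: 25.55
tool_pos: [0.5212, 0.0914, 0.0944]
tcp_rot: [-2.043, -2.386, 0.0]
wrist_force: [0.8, 0.9, -1.3]
width: 0.217
grip_force: 99.7
```

Call:
drive_tool([
  [0,0,0,-0.001,0,0,0],
  [0,0,0,-0.001,0,0,0],
  [0,0,0,0,0,0,0],
])

```text
time: 25.8
tool_pos: [0.5217, 0.0893, 0.0946]
tcp_rot: [2.043, 2.386, -0.0]
wrist_force: [0.5, -0.4, -1.4]
width: 0.219
grip_force: 99.7
```

Call:
drive_tool([
  [0,0,0,-0.001,0,0,0],
  [0,0,0,-0.001,0,0,0],
  [0,0,0,0,0,0,0],
])

```text
time: 26.05
tool_pos: [0.522, 0.0874, 0.0946]
tcp_rot: [-2.044, -2.386, -0.0]
wrist_force: [0.4, 1.0, -0.5]
width: 0.22
grip_force: 99.7
```

Call:
drive_tool([
  [0,0,0,-0.001,0,0,0],
  [0,0,0,-0.001,0,0,0],
  [0,0,0,0,0,0,0],
])

```text
time: 26.3
tool_pos: [0.5222, 0.0858, 0.0947]
tcp_rot: [-2.043, -2.385, -0.001]
wrist_force: [-0.3, 2.6, -1.5]
width: 0.221
grip_force: 99.8
```

Call:
drive_tool([
  [0,0,0,-0.001,0,0,0],
  [0,0,0,-0.001,0,0,0],
  [0,0,0,0,0,0,0],
])

```text
time: 26.55
tool_pos: [0.5225, 0.084, 0.0947]
tcp_rot: [-2.043, -2.385, -0.001]
wrist_force: [-0.6, 2.4, -0.5]
width: 0.218
grip_force: 100.0
```

The toe tip meets the window's mouth-side edge at y ≈ 0.088, so the hook is engaged. I'll back off, press and pull on.

Call:
drive_tool([
  [0,0,0,0.002,-0.0008,0.001,0],
  [0,0,0,0.0015,-0.0007,0.001,0],
  [0,0,0,0,0,0.001,0],
  [0,0,0,0,0,0.001,0],
  [0,0,0,0,0,0.001,0],
  [0,0,0,0,0,0.0008,0],
  [0,0,0,0,0,0.0007,0],
  [0,0,0,0,0,0,0],
])

```text
time: 27.22
tool_pos: [0.522, 0.0867, 0.0905]
tcp_rot: [2.041, 2.385, 0.002]
wrist_force: [-2.1, 0.6, 11.6]
width: 0.219
grip_force: 101.3
```

Call:
drive_tool([
  [0,0,0,-0.001,0,0.0004,0],
  [0,0,0,-0.001,0,0,0],
  [0,0,0,-0.001,0,0,0],
  [0,0,0,0,0,0,0],
])

```text
time: 27.55
tool_pos: [0.5225, 0.0843, 0.0904]
tcp_rot: [2.043, 2.385, 0.004]
wrist_force: [-3.1, 3.1, 12.4]
width: 0.217
grip_force: 101.6
```

Call:
drive_tool([
  [0,0,0,-0.001,0,0,0],
  [0,0,0,-0.001,0,0,0],
  [0,0,0,-0.001,0,0,0],
  [0,0,0,0,0,0,0],
])

```text
time: 27.88
tool_pos: [0.523, 0.0819, 0.0904]
tcp_rot: [2.043, 2.385, 0.006]
wrist_force: [-3.5, 3.8, 12.6]
width: 0.218
grip_force: 101.6
```

```bash
python3 rows.py 240 268 325 355
```

```text
[0.52304916 0.08193715 0.09044303] [-3.07430381  4.75620158 11.94704995]
240 ..........##.......+........++
241 ..................++.......+++
242 ...............oo.........++++
243 ...............oo.........++++
244 ...............oo........+++++
245 ...............oo........+++++
246 ...............oo.###......+++
247 ...............oo#####........
248 ...............oo#####........
249 ...............o.####.........
250 ...............o.###..........
251 ...............o.##...........
252 ...............oo#....+.......
253 ....++.......#ooo...++++......
254 ++++++++......oo..++++++++....
255 ++++++++.....oo.+++++++++++++.
256 +++++++.....oo..++++++++++++..
257 ...+++....#.o..++++++++++++...
258 ........#####.+++++++++++++...
259 .......#####++++++++++++++....
260 ......######+++++++++++++.....
261 ......######.....++++++++.....
262 ......#####..........+++......
263 .....#####...................o
264 +....###.....................o
265 ...ooo..........####........oo
266 ...ooo..........####........o.
267 .......+++......###.......oooo
```

Call:
drive_tool([
  [0,0,0,-0.001,-0.0008,0,0],
  [0,0,0,-0.001,-0.0007,0,0],
  [0,0,0,0,0,0,0],
])

```text
time: 28.18
tool_pos: [0.5225, 0.0802, 0.0905]
tcp_rot: [2.043, 2.384, 0.008]
wrist_force: [-2.0, 5.1, 11.4]
width: 0.22
grip_force: 101.5
```

Call:
drive_tool([
  [0,0,0,-0.001,0,0,0],
  [0,0,0,0,0,0,0],
  [0,0,0,0,0,0,0],
])

```text
time: 28.43
tool_pos: [0.5226, 0.0795, 0.0905]
tcp_rot: [2.044, 2.385, 0.009]
wrist_force: [-1.1, 6.3, 10.7]
width: 0.22
grip_force: 101.5
```

Call:
drive_tool([
  [0,0,0,-0.001,0,0,0],
  [0,0,0,0,0,0,0],
  [0,0,0,0,0,0,0],
])

```text
time: 28.68
tool_pos: [0.5226, 0.0788, 0.0905]
tcp_rot: [2.044, 2.385, 0.009]
wrist_force: [-2.2, 6.7, 11.3]
width: 0.217
grip_force: 101.5
```

```bash
python3 rows.py 240 268 325 355
```

```text
[0.52264645 0.07879152 0.09050857] [-2.09357432  6.60060187 10.77219107]
240 ..........##.......++.......++
241 ................o..........+++
242 ................o.........++++
243 ................o.........++++
244 ................o.........++++
245 ................o...........++
246 ...............oo..##.........
247 ...............oo#####........
248 ...............oo####.........
249 ...............oo###..........
250 ...............oo###..........
251 ...............oo##...........
252 ...............oo.............
253 ++++++++......ooo...++++++++..
254 +++++++++.....oo.+++++++++++++
255 ..++++++.....oo.++++++++++++++
256 ....+++.....oo..+++++++++++++.
257 .........##.o..+++++++++++++..
258 ........#####.+++++++++++++...
259 .......######++++++++++++++...
260 ......#######..+++++++++++....
261 ......######.........++++.....
262 +.....#####...................
263 ++...####....................o
264 +....###.....................o
265 ...ooo..++......####.......o.o
266 ...ooo..++++....####.......ooo
267 .......+++++....###.......oo.o
```

I'll measure the foot's own friction on the bed by pressing and moving rearward, away from the mask.

Call:
drive_tool([
  [0,0,0,0.003,0,0,0],
  [0,0,0,0.003,0,0,0],
  [0,0,0,0.003,0,-0.002,0],
  [0,0,0,0.0025,0,-0.002,0],
  [0,0,0,0,0,-0.003,0],
  [0,0,0,0,0,0,0],
  [0,0,0,0,0,0,0],
])

```text
time: 29.32
tool_pos: [0.5183, 0.0876, 0.0941]
tcp_rot: [-2.043, -2.386, 0.002]
wrist_force: [0.1, -0.9, -1.0]
width: 0.221
grip_force: 99.7
```

Call:
drive_tool([
  [0,0,0,0,0,0.002,0],
  [0,0,0,0,0,0.002,0],
  [0,0,0,0,0,0.002,0],
  [0,0,0,0,0,0.001,0],
  [0,0,0,0,0,0,0],
  [0,0,0,0,0,0,0],
])

```text
time: 29.82
tool_pos: [0.5199, 0.0879, 0.09]
tcp_rot: [2.043, 2.385, 0.002]
wrist_force: [-3.5, -0.2, 13.7]
width: 0.214
grip_force: 101.5
```

Call:
drive_tool([
  [0,0,0,0.0015,0,0,0],
  [0,0,0,0.0015,0,0,0],
  [0,0,0,0,0,0,0],
])

```text
time: 30.07
tool_pos: [0.5196, 0.0903, 0.0901]
tcp_rot: [2.041, 2.385, 0.001]
wrist_force: [-2.1, -2.2, 12.9]
width: 0.218
grip_force: 101.4
```

Call:
drive_tool([
  [0,0,0,0.0015,0,0,0],
  [0,0,0,0.0015,0,0,0],
  [0,0,0,0,0,0,0],
])

```text
time: 30.32
tool_pos: [0.5193, 0.0925, 0.0901]
tcp_rot: [2.04, 2.384, -0.001]
wrist_force: [-2.3, -4.4, 12.4]
width: 0.222
grip_force: 101.4
```

Call:
drive_tool([
  [0,0,0,0.0015,0,0,0],
  [0,0,0,0.0015,0,0,0],
  [0,0,0,0,0,0,0],
])

```text
time: 30.57
tool_pos: [0.5195, 0.0952, 0.0903]
tcp_rot: [2.039, 2.384, 0.0]
wrist_force: [-1.5, -4.5, 11.5]
width: 0.219
grip_force: 101.3
```

Foot friction plateaus at about 4.7 N, so of the 6.7 N only about 2 N was on the mask. A slightly harder pull is safe.

Call:
drive_tool([
  [0,0,0,-0.002,0,0,0],
  [0,0,0,-0.002,0,0,0],
  [0,0,0,-0.002,0,0,0],
  [0,0,0,-0.002,0,0,0],
  [0,0,0,-0.002,0,0,0],
  [0,0,0,-0.002,0,0,0],
  [0,0,0,-0.002,0,0,0],
])

```text
time: 31.15
tool_pos: [0.5211, 0.0844, 0.0902]
tcp_rot: [2.045, 2.385, 0.006]
wrist_force: [-2.4, 3.7, 12.6]
width: 0.22
grip_force: 101.7
```

Call:
drive_tool([
  [0,0,0,-0.0015,0,0,0],
  [0,0,0,-0.0015,0,0,0],
  [0,0,0,0,0,0,0],
])

```text
time: 31.4
tool_pos: [0.5221, 0.0816, 0.0904]
tcp_rot: [2.044, 2.384, 0.008]
wrist_force: [-1.4, 3.4, 11.5]
width: 0.219
grip_force: 101.6
```

Call:
drive_tool([
  [0,0,0,-0.001,0,0,0],
  [0,0,0,-0.001,0,0,0],
  [0,0,0,0,0,0,0],
])

```text
time: 31.65
tool_pos: [0.5224, 0.08, 0.0904]
tcp_rot: [2.045, 2.384, 0.009]
wrist_force: [-1.8, 4.7, 12.9]
width: 0.222
grip_force: 101.6
```

Call:
drive_tool([
  [0,0,0,-0.001,0,0,0],
  [0,0,0,-0.001,0,0,0],
  [0,0,0,0,0,0,0],
])

```text
time: 31.9
tool_pos: [0.5227, 0.0783, 0.0904]
tcp_rot: [2.045, 2.385, 0.009]
wrist_force: [-2.4, 6.3, 13.1]
width: 0.218
grip_force: 101.6
```

Call:
drive_tool([
  [0,0,0,-0.001,0,0,0],
  [0,0,0,-0.001,0,0,0],
  [0,0,0,0,0,0,0],
])

```text
time: 32.15
tool_pos: [0.5229, 0.0766, 0.0904]
tcp_rot: [-2.045, -2.384, -0.01]
wrist_force: [-2.3, 6.6, 12.0]
width: 0.219
grip_force: 101.6
```

```bash
python3 rows.py 240 268 325 355; python3 -c "
from h import *
print(status.read_state()['torque'])"
```

```text
[0.5229226  0.07663247 0.09040707] [-2.64403722  6.54539518 11.95138479]
240 ..........##....oo..........++
241 ................oo.........+++
242 ................oo........++++
243 ................oo........++++
244 ................oo..........++
245 ................oo.#..........
246 ................oo#####.......
247 ................oo#####.......
248 ................o.###.........
249 ................o.###.........
250 ................o.##..........
251 ................oo............
252 +++++++........ooo....+++++...
253 +++++++++.....oo...+++++++++++
254 .++++++++.....oo.+++++++++++++
255 ...+++++...##oo.+++++++++++++.
256 ......+....#.o..+++++++++++++.
257 .........#####.+++++++++++++..
258 ........######+++++++++++++...
259 .......######..+++++++++++....
260 .......######........+++++....
261 +.....######..................
262 ++....####....................
263 ++...####....................o
264 +...oo........................
265 ...oooo.+++.....####.........o
266 ...ooo..++++....####.......ooo
267 .......+++++++..###.......oooo
[ 1.84813182  0.61204926 -0.0127911 ]
```

The mask is now moving with the hook at a steady ~6.5 N total (about 2 N on the mask). I'll continue steadily.

Call:
drive_tool([
  [0,0,0,-0.0015,0,0,0],
  [0,0,0,-0.0015,0,0,0],
  [0,0,0,-0.0015,0,0,0],
  [0,0,0,-0.0015,0,0,0],
])

```text
time: 32.53
tool_pos: [0.5241, 0.07, 0.0904]
tcp_rot: [2.044, 2.384, 0.009]
wrist_force: [-1.8, 3.3, 11.8]
width: 0.218
grip_force: 100.9
```

Call:
drive_tool([
  [0,0,0,-0.0015,0,0,0],
  [0,0,0,-0.0015,0,0,0],
  [0,0,0,-0.0015,0,0,0],
  [0,0,0,-0.0015,0,0,0],
])

```text
time: 32.87
tool_pos: [0.5251, 0.0639, 0.0903]
tcp_rot: [2.044, 2.384, 0.008]
wrist_force: [-1.4, 4.6, 10.5]
width: 0.218
grip_force: 100.2
```

```bash
python3 rows.py 238 266 325 360
```

```text
[0.52515538 0.06375401 0.09034897] [-1.05711204  4.31944957 10.76093923]
238 ..........###.....oo...............
239 ..........###.....oo.........++++..
240 ..........##......oo........+++++++
241 ..................oo...........++++
242 ..................oo...............
243 ..................oo...............
244 ..................o.###.........###
245 ..................o.####........###
246 ..................o####.........###
247 ..................o###.............
248 +.................o##....+++.......
249 +++++++++.........o.....+++++++....
250 .+++++++++++....#oo....++++++++++..
251 ...+++++++++....oo..++++++++++++...
252 .......++++....oo..++++++++++++....
253 .............#.o..++++++++++++.....
254 ...........###.o.+++++++++++++.....
255 ...........#####+++++++++++++......
256 ..........######.+++++++++++......o
257 +........######........++++......oo
258 +++......#####...........++......oo
259 ++++....#####...................ooo
260 ++++...#####...................o.o.
261 +++....###......................o.o
262 ++....oo...+++................o.ooo
263 ++....oo..++++...............o..o..
264 +...ooo..++++++++###........ooooooo
265 ....o.o.++++++++####+.......oooooo.
```

Call:
drive_tool([
  [0,0,0,-0.002,0,0.0003,0],
  [0,0,0,-0.002,0,0,0],
  [0,0,0,-0.002,0,0,0],
  [0,0,0,-0.002,0,0,0],
  [0,0,0,-0.002,0,0,0],
  [0,0,0,-0.002,0,0,0],
  [0,0,0,-0.002,0,0,0],
  [0,0,0,-0.002,0,0,0],
])

```text
time: 33.58
tool_pos: [0.5276, 0.0486, 0.0901]
tcp_rot: [2.045, 2.384, 0.01]
wrist_force: [-1.0, 5.4, 11.4]
width: 0.222
grip_force: 100.3
```

Call:
drive_tool([
  [0,0,0,-0.002,0,0,0],
  [0,0,0,-0.002,0,0,0],
  [0,0,0,-0.002,0,0,0],
  [0,0,0,-0.002,0,0,0],
  [0,0,0,-0.002,0,0,0],
  [0,0,0,-0.002,0,0,0],
  [0,0,0,-0.002,0,0,0],
  [0,0,0,-0.002,0,0,0],
])

```text
time: 34.25
tool_pos: [0.53, 0.0327, 0.0901]
tcp_rot: [2.045, 2.384, 0.01]
wrist_force: [-1.3, 5.1, 11.0]
width: 0.218
grip_force: 100.3
```

```bash
python3 rows.py 228 258 330 375
```

```text
[0.53008317 0.03238851 0.09007299] [-0.31605019  4.9696616  11.89370401]
228 .............................................
229 ....................ooo......................
230 ....................oo.......................
231 ....................oo.......................
232 ...................ooo.......................
233 ...................ooo.......................
234 ..................oooo................+......
235 .................##ooo.......................
236 .................##oo.#.....................o
237 ...................oo#####..................o
238 ....####...........oo##########..............
239 ....####...........oo###......##..........ooo
240 ..+++.#.++.........oo##...++++..............o
241 .+++++.++++........oo....++++++++.......ooooo
242 .++++++++++++....#.o..+++++++++++.......o..oo
243 ....+++++++++.....oo.+++++++++++.........ooo.
244 ......+++++++..##oo.+++++++###+.......oooo.o.
245 .........+++...#oo.++++++++####......oooooo..
246 .............####..++++++++###......oooo.....
247 ............#####++++++++++..........ooooo...
248 ...........######++++++++++........oooooo....
249 ++.........#####......++++.........ooooo.....
250 +++++.....#####.........+.........ooo.o......
251 ++++++....#####..................oooooo......
252 ++++++...####...................oooo.oo......
253 +++++.....#.....................oooooo.......
254 ++++...oooo....................ooooo.ooo.....
255 +++....ooo.+++................ooooo.ooooo....
256 ++....ooo..++++..............o.ooo.ooo.ooo...
257 ++........++++++++++.........ooooooooooooooo.
```

Call:
drive_tool([
  [0,0,0,-0.002,0,0,0],
  [0,0,0,-0.002,0,0,0],
  [0,0,0,-0.002,0,0,0],
  [0,0,0,-0.002,0,0,0],
  [0,0,0,-0.002,0,0,0],
  [0,0,0,-0.002,0,0,0],
  [0,0,0,-0.002,0,0,0],
  [0,0,0,-0.002,0,0,0],
])

```text
time: 34.97
tool_pos: [0.5324, 0.0169, 0.09]
tcp_rot: [2.045, 2.384, 0.009]
wrist_force: [-1.1, 5.6, 11.3]
width: 0.217
grip_force: 100.4
```

Call:
drive_tool([
  [0,0,0,-0.002,0,0,0],
  [0,0,0,-0.002,0,0,0],
  [0,0,0,-0.002,0,0,0],
  [0,0,0,-0.002,0,0,0],
  [0,0,0,-0.002,0,0,0],
  [0,0,0,-0.002,0,0,0],
  [0,0,0,-0.002,0,0,0],
  [0,0,0,-0.002,0,0,0],
])

```text
time: 35.63
tool_pos: [0.5346, 0.0011, 0.0899]
tcp_rot: [2.045, 2.385, 0.009]
wrist_force: [-2.2, 5.6, 11.3]
width: 0.219
grip_force: 100.4
```

```bash
python3 rows.py 215 250 330 385
```

```text
[0.53472853 0.00069946 0.08994044] [-1.05220863  4.45493536 11.80773368]
215 .......................................................
216 .......................................................
217 .......................................................
218 .......................................................
219 .......................................................
220 .......................................................
221 ...........................oo..o.......................
222 ..........................oooo....o....................
223 ..........................ooo..........................
224 ..........................ooo...........oo.............
225 ..........................ooo.....o....................
226 .........................oooo..........................
227 ..........................ooo..........................
228 .......................###o............................
229 ......................####o####..................oo....
230 .....................#####o.#######..............o.....
231 .....................#####o###########..........o.o....
232 ...
[... 372 characters left out ...]
++.######....######........ooooo........
239 o...####..........#####+++..+####.........ooooo........
240 ..+++.##..........#####++++++++#.........o.o.o.........
241 .+++++...........#####+..+++++..........oooooo.........
242 +++++++++........#####.....+++...........oooo..........
243 +++++++++++.....#####.................oooo.o...........
244 ++++++++++++.....###.......###........oooooo...........
245 ++++++++++++...............####......ooooooooo.........
246 +++++++++++...oooo.........###.......oooooooooo........
247 ++++++++++...ooo....................oo.oooooo.oo.......
248 +++++++++...ooo..++................ooo.ooo.oooooo......
249 ++++++++....oo..++++++............oooooooo.oooooo......
```

Call:
drive_tool([
  [0,0,0,-0.002,0,0,0],
  [0,0,0,-0.002,0,0,0],
  [0,0,0,-0.002,0,0,0],
  [0,0,0,-0.002,0,0,0],
  [0,0,0,-0.002,0,0,0],
  [0,0,0,-0.0015,0,0,0],
  [0,0,0,-0.001,0,0,0],
  [0,0,0,0,0,0,0],
])

```text
time: 36.35
tool_pos: [0.5366, -0.0116, 0.0899]
tcp_rot: [2.045, 2.384, 0.008]
wrist_force: [-1.3, 5.7, 11.9]
width: 0.216
grip_force: 100.2
```

```bash
cat > m.py <<'E'
from h import *
for nme in("side","top"):
    P=read_camera(nme); c=P["color"]; hv=cv2.cvtColor(np.ascontiguousarray(c),cv2.COLOR_RGB2HSV)
    y=((hv[:,:,0]>12)&(hv[:,:,0]<35)&(hv[:,:,1]>110)&(hv[:,:,2]>70)).astype(np.uint8)
    n,l,s,ce=cv2.connectedComponentsWithStats(y)
    o,d=((np.array([.5245,.045]),np.array([-.16,.987])) if nme=="side" else (np.array([.526,.0438]),np.array([-.145,.9894])));nn=np.array([-d[1],d[0]])
    for i in range(1,n):
        if s[i,4]<12: continue
        r=unproj(P,np.argwhere(l==i)[:,::-1],.028)[:,:2]-o;g=r@d;h=r@nn
        if -.1<g.mean()<.1 and abs(h.mean())<.03: print(nme,s[i,4],(1e3*np.r_[g.min(),g.max(),h.min(),h.max()]).round(1))
st=status.read_state();print(st["time"],st["tool_pos"],st["tcp_rot"],st["wrist_force"],st["q"])
E
python3 m.py
```

```text
side 208 [-61.1   1.3 -15.   19.4]
top 105 [-35.3  -8.5  -7.4  16.7]
36.45 [ 0.53655257 -0.01158489  0.08994573] [2.0446579  2.38427803 0.00799412] [-0.86329086  4.33956694 11.50258315] [-0.07067463  0.0878718   2.00626093  0.00427649  1.04390302 -0.22588316]
```

Call:
drive_tool([
  [0,0,0,-0.002,0,0,0],
  [0,0,0,-0.002,0,0,0],
  [0,0,0,-0.002,0,0,0],
  [0,0,0,-0.002,0,0,0],
  [0,0,0,-0.0015,0,0,0],
  [0,0,0,-0.0005,0,0,0],
  [0,0,0,0,0,0,0],
])

```text
time: 37.03
tool_pos: [0.5381, -0.0215, 0.0899]
tcp_rot: [2.045, 2.384, 0.008]
wrist_force: [-1.4, 5.8, 12.0]
width: 0.219
grip_force: 100.2
```

```bash
python3 m.py
```

```text
side 227 [-71.1  -9.2 -14.6  20.4]
top 119 [-41.7 -17.9 -12.6  17.9]
37.1333 [ 0.53806262 -0.0214816   0.08991267] [2.04465456 2.38433397 0.00783529] [-2.14874326  5.13279517 11.66651702] [-0.08882749  0.09140641  2.00246261  0.00428109  1.04432575 -0.24406185]
```

Call:
drive_tool([
  [0,0,0,0.0025,0,0,0],
  [0,0,0,0.0025,0,0,0],
  [0,0,0,0.0025,0,-0.001,0],
  [0,0,0,0,0,-0.002,0],
  [0,0,0,0,0,-0.002,0],
  [0,0,0,0,0,-0.002,0],
  [0,0,0,0,0,-0.002,0],
  [0,0,0,0,0,0,0],
])

```text
time: 37.8
tool_pos: [0.5345, -0.0159, 0.0959]
tcp_rot: [-2.043, -2.386, 0.001]
wrist_force: [0.4, 0.2, -1.1]
width: 0.22
grip_force: 98.5
```

```bash
python3 m.py
```

```text
side 239 [-80.4 -14.8 -15.5  19. ]
top 70 [-41.7 -19.8  -6.2  16.3]
37.9 [ 0.53435299 -0.01587559  0.09569423] [-2.04301862e+00 -2.38532393e+00  1.34001360e-03] [ 0.29528105  0.52885758 -1.25039005] [-7.61993982e-02  8.14302050e-02  2.00155956e+00 -1.52407846e-04
  1.05986570e+00 -2.30415464e-01]
```

Call:
drive_tool([
  [0,0,0,0,0,-0.01,0],
  [0,0,0,0,0,-0.02,0],
  [0,0,0,0,0,-0.025,0],
  [0,0,0,0,0,-0.02,0],
  [0,0,0,0,0,-0.011,0],
  [0,0,6.05,0,0,0,0],
  [0,0,6.05,0,0,0,0],
])

```text
time: 38.48
tool_pos: [0.5357, -0.0158, 0.1839]
tcp_rot: [2.288, 2.151, 0.003]
wrist_force: [-0.8, -0.3, -2.1]
width: 0.22
grip_force: 98.6
```

Call:
drive_tool([
  [0,0,0,-0.0261,-0.0077,0,0],
  [0,0,0,-0.0261,-0.0077,0,0],
  [0,0,0,-0.0261,-0.0077,0,0],
  [0,0,0,-0.0261,-0.0077,0,0],
  [0,0,0,-0.0261,-0.0077,0,0],
  [0,0,0,-0.0261,-0.0077,0,0],
  [0,0,0,-0.0261,-0.0077,0,0],
  [0,0,0,-0.0261,-0.0077,0,0],
])

```text
time: 39.15
tool_pos: [0.4607, -0.2217, 0.1823]
tcp_rot: [-2.283, -2.157, 0.0]
wrist_force: [0.1, -0.2, -1.4]
width: 0.227
grip_force: 98.5
```

Call:
drive_tool([
  [0,0,0,0,0,0,0],
  [0,0,0,0,0,0,0],
  [0,0,0,0,0,0,0],
  [0,0,0,0,0,0,0],
  [0,0,0,0,0,0,0],
  [0,0,0,0,0,0,0],
])

```text
time: 39.65
tool_pos: [0.4619, -0.2198, 0.1823]
tcp_rot: [-2.282, -2.159, -0.0]
wrist_force: [-0.2, 0.1, -1.1]
width: 0.222
grip_force: 98.5
```

```bash
python3 m.py
python3 - <<'E'
from h import *
def rod(c,r0,r1):
    g=c.astype(float).max(2); out=[]
    for v in range(r0,r1,2):
        w=np.clip(75-g[v,430:447],0,None); out.append((v,round(float((w*np.arange(430,447)).sum()/(w.sum()+1e-9)),1),int(w.max())))
    return out
S=read_camera("side"); print(rod(S["color"],142,170))
L=cv2.imread("pics/lift.png"); L=cv2.resize(L,(120,100),interpolation=cv2.INTER_AREA); F=np.full((400,640,3),255,np.uint8); F[94:194,380:500]=L; print(rod(F,142,170))
def red(c): 
    c=c.astype(int);r=(c[:,:,0]>1.9*c[:,:,1])&(c[:,:,0]>1.9*c[:,:,2]);r[:80]=0;r[200:]=0;r[:,:400]=0;r[:,480:]=0;ys,xs=np.nonzero(r);return xs.min(),xs.max(),ys.min(),ys.max(),xs.mean(),ys.mean()
print(red(S["color"]),red(F[:,:,::-1]))
E
```

```text
side 249 [-79.4 -14.8 -15.5  18.6]
39.75 [ 0.46186266 -0.22003888  0.1823692 ] [-2.28215254e+00 -2.15892555e+00  1.67339845e-05] [ 0.18636381  0.31880639 -1.39566313] [-4.93301803e-01 -4.13534115e-02  1.95806771e+00  1.18368107e-05
  1.22494587e+00 -4.37825874e-01]
[(142, 0.0, 0), (144, 0.0, 0), (146, 0.0, 0), (148, 0.0, 0), (150, 439.0, 4), (152, 441.0, 30), (154, 443.2, 29), (156, 443.2, 27), (158, 443.8, 49), (160, 443.8, 49), (162, 443.5, 54), (164, 443.3, 54), (166, 437.4, 16), (168, 0.0, 0)]
[(142, 0.0, 0), (144, 0.0, 0), (146, 0.0, 0), (148, 440.0, 18), (150, 440.0, 23), (152, 442.1, 19), (154, 443.2, 26), (156, 443.6, 26), (158, 444.2, 52), (160, 443.5, 52), (162, 444.6, 53), (164, 444.3, 52), (166, 0.0, 0), (168, 0.0, 0)]
(np.int64(436), np.int64(450), np.int64(113), np.int64(141), np.float64(442.54517133956386), np.float64(127.30218068535825)) (np.int64(436), np.int64(450), np.int64(110), np.int64(138), np.float64(443.19452887537994), np.float64(124.33434650455926))
```

Call:
drive_tool([
  [0,0,0,-0.0009,-0.0012,0,0],
  [0,0,0,0,0,0.01,0],
  [0,0,0,0,0,0.012,0],
  [0,0,0,0,0,0.01,0],
  [0,0,0,0,0,0.008,0],
  [0,0,0,0,0,0,0],
])

```text
time: 40.3
tool_pos: [0.4582, -0.2204, 0.139]
tcp_rot: [-2.28, -2.154, 0.003]
wrist_force: [-0.0, -0.1, -1.6]
width: 0.218
grip_force: 98.5
```

Call:
drive_tool([
  [0,0,0,0,0,0.008,0],
  [0,0,0,0,0,0.008,0],
  [0,0,0,0,0,0.008,0],
  [0,0,0,0,0,0.008,0],
  [0,0,0,0,0,0,0],
  [0,0,0,0,0,0,0],
])

```text
time: 40.8
tool_pos: [0.4598, -0.2212, 0.1095]
tcp_rot: [-2.282, -2.157, 0.001]
wrist_force: [0.1, 1.0, -1.1]
width: 0.224
grip_force: 98.5
```

Call:
drive_tool([
  [0,0,0,0,0,0.004,0],
  [0,0,0,0,0,0.004,0],
  [0,0,0,0,0,0.004,0],
  [0,0,0,0,0,0.003,0],
  [0,0,0,0,0,0,0],
  [0,0,0,0,0,0,0],
])

```text
time: 41.3
tool_pos: [0.4608, -0.2222, 0.0955]
tcp_rot: [2.282, 2.157, -0.0]
wrist_force: [0.3, -3.3, -0.5]
width: 0.221
grip_force: 98.4
```

Call:
drive_tool([
  [0,0,0,0,0,0.0015,0],
  [0,0,0,0,0,0.0015,0],
  [0,0,0,0,0,0,0],
  [0,0,0,0,0,0,0],
])

```text
time: 41.63
tool_pos: [0.4613, -0.2225, 0.0932]
tcp_rot: [2.282, 2.156, 0.0]
wrist_force: [0.5, -4.8, 2.7]
width: 0.222
grip_force: 99.0
```

Call:
drive_tool([
  [0,0,0,0,0,0.001,0],
  [0,0,0,0,0,0.0005,0],
  [0,0,0,0,0,0,0],
  [0,0,0,0,0,0,0],
])

```text
time: 41.97
tool_pos: [0.4615, -0.2228, 0.0922]
tcp_rot: [2.281, 2.156, 0.0]
wrist_force: [0.4, -5.9, 5.0]
width: 0.214
grip_force: 99.3
```

Call:
drive_tool([
  [0,0,0,-0.0015,0,-0.001,0],
  [0,0,0,-0.0015,0,0,0],
  [0,0,0,-0.001,0,0,0],
  [0,0,0,0,0,0,0],
])

```text
time: 42.3
tool_pos: [0.46, -0.2249, 0.0914]
tcp_rot: [-2.283, -2.156, -0.001]
wrist_force: [1.7, -1.5, 0.7]
width: 0.219
grip_force: 98.7
```

Call:
drive_tool([
  [0,0,0,0,0,0.001,0],
  [0,0,0,0,0,0.001,0],
  [0,0,0,0,0,0,0],
])

```text
time: 42.55
tool_pos: [0.4603, -0.2251, 0.0908]
tcp_rot: [-2.283, -2.157, -0.001]
wrist_force: [-0.5, 0.3, 7.3]
width: 0.217
grip_force: 99.6
```

Call:
drive_tool([
  [0,0,0,0,0,-0.0005,0],
  [0,0,0,0,0,0,0.3],
  [0,0,0,0,0,0,0.5],
  [0,0,0,0,0,0,0.8],
  [0,0,0,0,0,0,1],
  [0,0,0,0,0,0,1],
  [0,0,0,0,0,0,1],
  [0,0,0,0,0,0,1],
])

```text
time: 43.22
tool_pos: [0.4599, -0.2254, 0.0902]
tcp_rot: [-2.283, -2.157, 0.0]
wrist_force: [0.2, -0.3, -0.5]
width: 1.0
grip_force: 0.0
```

Call:
drive_tool([
  [0,0,0,0,0,0,1],
  [0,0,0,0,0,-0.015,1],
  [0,0,0,0,0,-0.03,1],
  [0,0,0,0,0,-0.035,1],
  [0,0,0,0,0,-0.035,1],
  [0,0,0,0,0,-0.02,1],
  [0,0,0,0,0,0,1],
  [0,0,0,0,0,0,1],
])

```text
time: 43.88
tool_pos: [0.4612, -0.2261, 0.2273]
tcp_rot: [2.281, 2.155, 0.002]
wrist_force: [-0.2, 0.4, -0.9]
width: 1.001
grip_force: 0.0
```

Call:
drive_tool([
  [0,0,0,0.04,0,0,1],
  [0,0,0,0.04,0,0,1],
  [0,0,0,0.04,0,0,1],
  [0,0,0,0.04,-0.02,0,1],
  [0,0,0,0,0,0,1],
  [0,0,0,0,0,0,1],
])

```text
time: 44.38
tool_pos: [0.4487, -0.0656, 0.2233]
tcp_rot: [-2.277, -2.16, 0.003]
wrist_force: [0.5, 0.3, -0.8]
width: 0.999
grip_force: 0.0
```

```bash
python3 m.py
python3 - <<'E'
from h import *
for n,b in(("side",(410,130,470,220)),("top",(395,235,460,290))):
    P=read_camera(n);c0=cv2.imread(f"pics/{n}0.png")[:,:,::-1]
    for c in(c0,P["color"]):
        c=c.astype(int);r=(c[:,:,0]>1.9*c[:,:,1])&(c[:,:,0]>1.9*c[:,:,2]);q=np.zeros_like(r);q[b[1]:b[3],b[0]:b[2]]=r[b[1]:b[3],b[0]:b[2]]
        ys,xs=np.nonzero(q);print(n,xs.min(),xs.max(),ys.min(),ys.max(),xs.mean().round(1),ys.mean().round(1),len(xs))
        print([(v,np.nonzero(q[v])[0].min(),np.nonzero(q[v])[0].max()) for v in range(ys.min(),ys.max()+1,4)])
E
```

```text
side 255 [-79.4 -14.8 -15.5  18.7]
top 288 [-77.5 -25.3 -18.1  16.8]
44.4833 [ 0.44982573 -0.06763568  0.22408933] [-2.2820343  -2.15749431  0.00243246] [-0.02343956 -0.41044328  0.35306297] [-2.03480186e-01 -1.82234322e-01  2.00685687e+00 -6.39224432e-04
  1.31878866e+00 -1.47229889e-01]
side 432 447 152 179 438.8 165.2 316
[(152, np.int64(439), np.int64(439)), (156, np.int64(434), np.int64(446)), (160, np.int64(434), np.int64(446)), (164, np.int64(433), np.int64(445)), (168, np.int64(433), np.int64(444)), (172, np.int64(432), np.int64(443)), (176, np.int64(432), np.int64(443))]
side 432 447 153 179 438.9 165.7 306
[(153, np.int64(437), np.int64(440)), (157, np.int64(435), np.int64(446)), (161, np.int64(434), np.int64(446)), (165, np.int64(433), np.int64(445)), (169, np.int64(433), np.int64(444)), (173, np.int64(432), np.int64(443)), (177, np.int64(432), np.int64(442))]
top 428 447 257 269 438.4 262.7 196
[(257, np.int64(436), np.int64(438)), (261, np.int64(429), np.int64(447)), (265, np.int64(429), np.int64(447)), (269, np.int64(442), np.int64(446))]Traceback (most recent call last):
  File "<stdin>", line 6, in <module>
    return umr_minimum(a, axis, None, out, keepdims, initial, where)
ValueError: zero-size array to reduction operation minimum which has no identity
```

The side view matches the pick's starting picture to within a pixel, so it's upright and seated. The mask lies at about gate x −79 to −23 mm, clear of the roof and short of the lip.

```bash
python3 -c "
from workcell import workorder
print(workorder.finish_job())"
```

```text
the job is handed in; nothing more can be done
None
```

The job is handed in at about 44.5 s: the hook drew the mask out to about gate x −79 to −23 mm, clear of the roof, and the pick is back in the brass socket, its side view matching the start to within a pixel. The bed was pressed about 2 mm during the drag. Two contacts were not clean: before the final drag the toe touched the still-clamped mask at about 2.5 N while feeling for the window edge, and the rod brushed the slit edges at up to about 4 N.

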